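# Empty the curing can into the parts bin

## Task

Tip the three cured prints out of the rectangular steel can into the red parts bin and put the empty can back. Take the can off the curing station's turntable, lay it on its side on the rubber mat with the prints still in it and let go; then take it again by its foot end, carry it over the bin and lift the foot well above the mouth so that all three prints slide out. Then stand the can upright again in the middle of the turntable and let go; never drop the can or let it fall over, and leave the clear cover, the wooden clamp and the glass bottle undisturbed.

Things in the scene. Friction and masses are not known exactly. Their poses are not given: they have to be found in the camera images.
- can: Open rectangular stainless steel can, loose: outside 62 mm (its x) by 76 mm (its y) by 130 mm tall (its z), walls and bottom 3 mm, about 0.25 kg empty. Origin at the centre of its underside (foot); z points out of the mouth. Starts upright on the turntable with the prints in it, turned up to 0.35 rad from the station. Its sides are flat: it fits the gripper across x and lies stably on a side.
- can_mouth (a point): Centre of the can's open mouth, level with the rim, 130 mm from the can's origin along its z; same axes as the can.
- station: Black curing station, fixed: a base 200 by 200 by 66 mm with a toggle switch on its front (-x) face and a flat round aluminium turntable (160 mm across, does not turn here) on top. Origin at the centre of its underside; z up. Station and bin may be on either side of the robot.
- turntable (a point): Centre of the turntable's top face, 74 mm above the counter; axes of the station.
- bin: Red plastic parts bin, open on top, fixed: outside 190 mm (its x) by 250 mm (its y), 70 mm tall, walls and floor 4 mm. Origin at the centre of its underside; z up.
- mat: Flat black rubber mat, fixed, 200 mm (its x) by 170 mm (its y), 4 mm thick, between the station and the bin. Origin at the centre of its underside; z up.
- cover: Bystander: clear acrylic turntable cover, a dome 170 mm across and 168 mm tall with its knob, standing on the counter. Origin at the centre of its underside.
- clamp: Bystander: wooden hand-screw clamp lying on the counter, jaws 170 mm long, 34 mm high, handles making it 190 mm across. Origin at the centre of its underside.
- bottle: Bystander: empty glass bottle with twist cap, 68 mm across, 190 mm tall, standing. Origin at the centre of its underside.
- print_a: One of three alike cured prints of plain grey resin, 68 mm long: a block 25 by 25 by 44 mm with a round spigot 22 mm across and 24 mm long on its end, 35 g, loose. Origin at the centre of the block's end face; z along its length. Starts standing in the can; slides on steel at a slope of about 31 degrees (up to 36).
- print_b: One of three alike cured prints of plain grey resin, 68 mm long: a block 25 by 25 by 44 mm with a round spigot 22 mm across and 24 mm long on its end, 35 g, loose. Origin at the centre of the block's end face; z along its length. Starts standing in the can; slides on steel at a slope of about 31 degrees (up to 36).
- print_c: One of three alike cured prints of plain grey resin, 68 mm long: a block 25 by 25 by 44 mm with a round spigot 22 mm across and 24 mm long on its end, 35 g, loose. Origin at the centre of the block's end face; z along its length. Starts standing in the can; slides on steel at a slope of about 31 degrees (up to 36).
- print_a_mid (a point): Middle of print_a, halfway along its length (34 mm from its origin along its z).
- print_b_mid (a point): Middle of print_b, halfway along its length (34 mm from its origin along its z).
- print_c_mid (a point): Middle of print_c, halfway along its length (34 mm from its origin along its z).
There are look-alikes about, which are no part of the job. Leave any orange or purple look-alike of the can alone.

How it is judged (in metres and radians):
On the way, in this order (a step that is already met when the one before it is completed fails the run):
1. the can lies on its side on the mat, let go, the three prints still in it (angle between can's own z axis and vertical between 1.4 and 1.75 rad and contact force between the fingers and can below 0.1 N and z of can in the frame of mat below 0.05 m and x of can in the frame of mat between -0.14 and 0.14 m and y of can in the frame of mat between -0.14 and 0.14 m and z of print_a_mid in the frame of can between 0 and 0.13 m and x of print_a_mid in the frame of can between -0.031 and 0.031 m and y of print_a_mid in the frame of can between -0.038 and 0.038 m and z of print_b_mid in the frame of can between 0 and 0.13 m and x of print_b_mid in the frame of can between -0.031 and 0.031 m and y of print_b_mid in the frame of can between -0.038 and 0.038 m and z of print_c_mid in the frame of can between 0 and 0.13 m and x of print_c_mid in the frame of can between -0.031 and 0.031 m and y of print_c_mid in the frame of can between -0.038 and 0.038 m), for 0.2 s.
2. the can, held, is tipped mouth down over the bin, its foot well above the mouth (more than 15 degrees past level) (angle between can's own z axis and vertical above 1.83 rad and contact force between the fingers and can above 0.5 N and x of can_mouth in the frame of bin between -0.12 and 0.12 m and y of can_mouth in the frame of bin between -0.15 and 0.15 m), for 0.1 s.
3. all three prints lie in the bin (z of each of print_a_mid, print_b_mid, print_c_mid in the frame of bin below 0.075 m and x of print_a_mid in the frame of bin between -0.095 and 0.095 m and y of print_a_mid in the frame of bin between -0.125 and 0.125 m and x of print_b_mid in the frame of bin between -0.095 and 0.095 m and y of print_b_mid in the frame of bin between -0.125 and 0.125 m and x of print_c_mid in the frame of bin between -0.095 and 0.095 m and y of print_c_mid in the frame of bin between -0.125 and 0.125 m), for 0.2 s.
At the end, for the whole second after the job is handed in: The can stands upright (within 0.1 rad) on the turntable, its centre within 30 mm of the turntable's centre, released and at rest; all three prints lie at rest in the red bin (all of step 3 and angle between can's own z axis and vertical below 0.1 rad and horizontal distance between can and turntable below 0.03 m and z of can in the frame of turntable between -0.006 and 0.006 m and linear speed of can below 0.02 m/s and angular speed of can below 0.1 rad/s and linear speed of each of print_a, print_b, print_c below 0.03 m/s); the robot touches nothing.
It fails at once if the cover is pushed or tipped (moved more than 15 mm or 0.2 rad) (distance of cover from where it was at the start of the episode above 0.015 m or angle between cover's own z axis and vertical above 0.2 rad).
It fails at once if the clamp is pushed or tipped (moved more than 15 mm or 0.2 rad) (distance of clamp from where it was at the start of the episode above 0.015 m or angle between clamp's own z axis and vertical above 0.2 rad).
It fails at once if the bottle is pushed or tipped (moved more than 15 mm or 0.2 rad) (distance of bottle from where it was at the start of the episode above 0.015 m or angle between bottle's own z axis and vertical above 0.2 rad).
It fails at once if the can is dropped or let fall over (out of the fingers, faster than 0.5 m/s or 4 rad/s) (contact force between the fingers and can below 0.1 N and (linear speed of can above 0.5 m/s or angular speed of can above 4 rad/s)).
It also fails if it takes over 72 s, if anything falls off the work surface, if the arm or the gripper's body presses on something with over 40 N, if the wrist force passes 120 N, or if a joint passes its speed limit or range.

## Robot

A 7-joint arm with a two-finger parallel gripper is mounted at the origin on the work surface. World frame = base frame: x ahead of the robot, y to its left, z up, the work surface at z = 0. Lengths are in mm, angles in rad, forces in N, time in s.
With the tool pointing down it reaches from about 400 to 900 mm from the base axis. Payload 5.5 kg.
Tool frame: the origin (TCP) lies at the very end of the fingers, on their centre line; the grasp point (between the pads) lies 19 mm behind it; z points along the fingers, x is the direction in which the jaws open and shut, and the axes are right-handed (so a half turn about z gives the same grasp; the last joint's range is limited). The gripper opens to 92 mm and grips with 3 to 60 N. Pads are 19 mm wide; open, the fingers measure 130 mm over their backs; the gripper's body (75 mm by 190 mm) begins 47 mm behind the grasp point.
Start: joints at [-1.085, 0.501, -0.427, 1.55, 0.221, 1.138, -0.21], TCP at [143.585, 633.943, 200.029] pointing down, gripper open.
Joint ranges: [-2.88, 2.88], [-0.31, 2.03], [-1.54, 1.56], [0.2, 2.42], [-1.41, 4.55], [0.19, 2.02], [-2.57, 2.57]. Speed limits (rad/s): [2.57, 2.57, 3.14, 3.14, 3.14, 3.14, 3.14].

## Interface

Orientations are given as a unit quaternion [w, x, y, z].
In Python, from workcell import get_obs, imaging, manip gives the robot as it stands.
- The arm moves only by the tool apply_moves, never from a script. Its argument "commands" is a list of rows, each a list of 5 numbers: the opening in per cent of the stroke, from 0 (shut) to 100 (fully open), then the shift along the tool's x, y, z in cm, then the turn about the tool's z in degrees. In form: [[jaw, tx, ty, tz, spin], ...]. A call has 1 to 10 rows; each row shifts and turns the commanded pose from where the row before left it, along the tool's axes as they then stand; what a row does not reach is not made up. A row lasts 1/10 s, in which the tool goes at most 50 mm and 8.59 degrees, less where a joint would pass 70% of its speed; a pose out of reach is approached as far as the arm can. A call with a gripper value outside its range is refused whole. The fingers move at their own pace and stop on an object; "force" is the grip in N (left out, the last holds). Time passes only in rows, so rows that do not move let the fingers close. It gives the time, the measured TCP pose, the force and the opening at its end, in the units of the state.
- get_obs(): the state, without advancing time (a new reading comes with each control period).
- imaging.capture(name): name is "scene" or "top" or "wrist"; returns a dict with "frame" (384x512x3 uint8, red, green, blue), "depth" (384x512 float32, mm along the optical axis (not along the pixel's ray), 0 where there is no reading), "intrinsics" (3x3 intrinsics, pixels), "distortion" ([k1, k2, p1, p2, k3] as OpenCV has them; the pictures are not rectified), "view" (4x4, takes a point from world to camera coordinates). Camera axes: x right, y up, looking along -z (the intrinsics and any distortion apply to the point x, -y, -z); pixel columns grow to the right and rows downward; lengths in mm; the calibration is good to about 2 mm. A picture is of the moment at which its call begins.
- manip.job_done(): hands the job in, once; it reports no verdict.
The state is a dict: "time_s": time; "qpos": joint angles; "joint_vel": joint speeds; "tau": joint torques, N m; "tool_pos": TCP position; "eef_rot": TCP orientation; "wrist_force": force on the tool from outside, world axes, zero at the start; "ft_torque": the same for the moment, N m; "grip_width": finger opening in mm.
Only numpy, scipy, OpenCV 4.12 (cv2) and the standard library are available. Lean on these libraries where they do the work, as an engineer would, in place of code of your own. Each camera call takes 0.05 s, during which the arm holds its last target.

## Working session

There is one attempt and no reset: what is moved stays moved. The work goes in short steps, Python scripts to look and compute and a tool call to move; the robot and the scene stay as the last step left them, time stands still between calls to the robot, and variables do not carry over. Pictures are saved under pics/ and viewed, and the job is handed in when it is done.

Besides the shell and the picture viewer there is one more tool, called after "Call:" by a JSON object that holds its "method" and its "body", one argument or row to a line. apply_moves: Moves the arm, as the interface text tells. Its arguments: {"type":"object","properties":{"commands":{"type":"array"},"force":{"type":"number"}},"required":["commands"]}

```bash
mkdir -p pics; ls
cat > h.py <<'E'
import numpy as np, cv2
from workcell import get_obs, imaging, manip
from scipy.spatial.transform import Rotation as R
def cap(n):
    c=imaging.capture(n); np.savez('last_%s.npz'%n,**c); return c
def load(n): return dict(np.load('last_%s.npz'%n))
def save(c,name): cv2.imwrite('pics/'+name,cv2.cvtColor(c['frame'],cv2.COLOR_RGB2BGR))
def rays(c,px):
    px=np.asarray(px,float).reshape(-1,1,2)
    n=cv2.undistortPoints(px,c['intrinsics'],c['distortion']).reshape(-1,2)
    d=np.c_[n[:,0],-n[:,1],-np.ones(len(n))]
    V=c['view']; Rm=V[:3,:3]; o=-Rm.T@V[:3,3]
    return o,d@Rm   # depth-scaled
def onz(c,px,z):
    o,d=rays(c,px); return o+d*((z-o[2])/d[:,2:])
def bydepth(c,px):
    px=np.atleast_2d(px); o,d=rays(c,px); dep=np.array([c['depth'][int(round(v)),int(round(u))] for u,v in px])
    return o+d*dep[:,None]
def cloud(c):
    h,w=c['depth'].shape; u,v=np.meshgrid(np.arange(w),np.arange(h)); px=np.c_[u.ravel(),v.ravel()]
    o,d=rays(c,px); P=o+d*c['depth'].reshape(-1,1); P[c['depth'].ravel()==0]=np.nan
    return P.reshape(h,w,3)
def proj(c,P):
    P=np.atleast_2d(P); V=c['view']; q=P@V[:3,:3].T+V[:3,3]; q=q*[1,-1,-1]
    return cv2.projectPoints(q,np.zeros(3),np.zeros(3),c['intrinsics'],c['distortion'])[0].reshape(-1,2)
def tool():
    s=get_obs(); q=s['eef_rot']; return np.array(s['tool_pos']),R.from_quat([q[1],q[2],q[3],q[0]]).as_matrix()
E
python3 - <<'E'
from h import *
ims=[]
for n in ['scene','top','wrist']:
    c=cap(n); save(c,n+'0.png'); print(n,c['view'].round(3).tolist(),c['distortion'],(c['depth']>0).mean())
print(get_obs())
E
```

```text
pics
scene [[-0.661, 0.75, 0.001, 336.713], [-0.635, -0.56, 0.532, 314.014], [0.4, 0.351, 0.847, -1323.089], [0.0, 0.0, 0.0, 1.0]] [0.0029438 0.        0.        0.        0.       ] 0.9958445231119791
top [[-0.085, -0.996, 0.002, 91.569], [0.972, -0.083, 0.22, -558.722], [-0.219, 0.021, 0.976, -1150.198], [0.0, 0.0, 0.0, 1.0]] [0.01273163 0.         0.         0.         0.        ] 0.9958394368489584
wrist [[0.221, 0.975, -0.002, -648.349], [-0.942, 0.213, -0.261, 31.919], [-0.254, 0.059, 0.965, -390.242], [0.0, 0.0, 0.0, 1.0]] [-0.02317885  0.          0.          0.          0.        ] 0.9403330485026041
{'time_s': 0.15, 'qpos': array([-1.08479926,  0.50164848, -0.42684282,  1.55118272,  0.22080718,
        1.13829871, -0.21030876]), 'joint_vel': array([-0.00148565, -0.0018928 , -0.00066649, -0.00232932,  0.00036726,
       -0.00042733,  0.00221447]), 'tau': array([-6.24325141e-03, -5.67106318e+01, -5.82510263e+00, -2.79453063e+01,
       -6.86688675e-02,  2.63838616e-02,  1.28161469e-04]), 'tool_pos': array([143.52050786, 633.3754517 , 199.21915986]), 'eef_rot': array([ 4.39153034e-04,  7.81318626e-01,  6.24131919e-01, -5.99778501e-04]), 'wrist_force': array([-0.03334035, -1.19479603,  0.18899992]), 'ft_torque': array([-0.00649797,  0.01900863,  0.00028237]), 'grip_width': 91.81945452005826}
```

View pics/scene0.png

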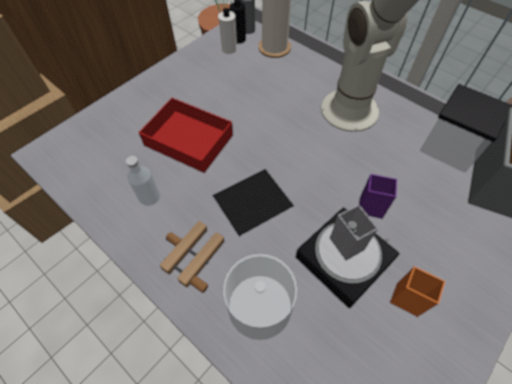

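View pics/top0.png

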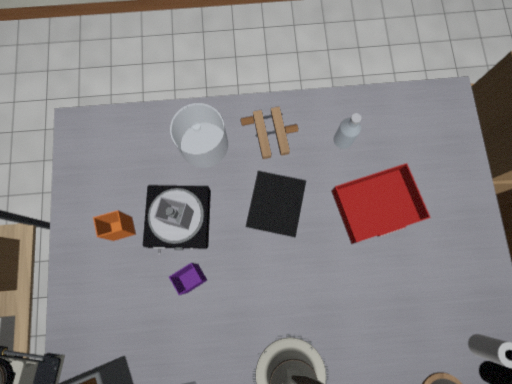

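View pics/wrist0.png

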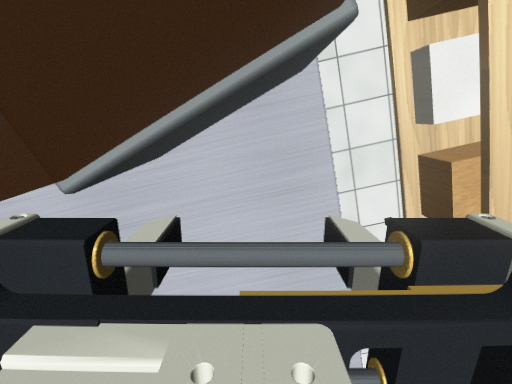

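The can meant is the grey steel one on the turntable: scene (352,232), top (175,212). The orange one (scene 417,292; top 115,226) and the purple one (scene 378,195; top 188,278) are off the station and the wrong colour, so I leave them alone. Next I measure everything and enlarge the can for a check.

Run:
```python
from h import *
c=load('top'); P=cloud(c); hsv=cv2.cvtColor(c['frame'],cv2.COLOR_RGB2HSV)
x,y,z=P[...,0],P[...,1],P[...,2]
def blob(m,seed):
    m=m.astype(np.uint8); n,l=cv2.connectedComponents(m); k=l[seed[1],seed[0]]
    if k==0: print('seed miss'); 
    return l==k
def rect(m,name,zz=None):
    q=P[m][:,:2].astype(np.float32); q=q[~np.isnan(q[:,0])]
    r=cv2.minAreaRect(q); print(name,'centre',np.round(r[0],1),'size',np.round(r[1],1),'ang',round(r[2],1),'zmed',np.nanmedian(P[m][:,2]).round(1),'n',len(q)); return r
rect(blob((z>120)&(x>200),(165,205)),'can rim') if True else 0
H,S,V=hsv[...,0],hsv[...,1],hsv[...,2]
rim=blob((z>190)&(x>200)&(S<80),np.argwhere((z>190)&(x>200)&(abs(np.indices(z.shape)[1]-175)<30)&(abs(np.indices(z.shape)[0]-212)<25))[0][::-1])
rect(rim,'rim190')
red=((H<8)|(H>172))&(S>120)&(V>60)
rb=blob(red,(380,205)); rect(rb&(z>60),'bin rim'); rect(rb,'bin')
rect(blob((V<60)&(z<20)&(z>-10),(275,205)),'mat')
rect(blob((z>45)&(z<90)&(x>200),(150,240)),'station')
rect(blob((z>45)&(z<90)&(x>200)&(V>110),(185,236)),'turntable')
cl=blob((z>12)&(z<60)&(S>60),(262,135)); rect(cl,'clamp')
rect(blob((z>12),(352,120)),'bottle'); rect(blob((z>12),(205,140)),'cover')
for n,s in (('orange',(115,226)),('purple',(188,280))):
    rect(blob((z>12)&(S>100),s),n)
f=c['frame'][170:260,100:250]; cv2.imwrite('pics/cropcan.png',cv2.cvtColor(cv2.resize(f,None,fx=5,fy=5,interpolation=cv2.INTER_CUBIC),cv2.COLOR_RGB2BGR))
```

```text
can rim centre [500.7 302.3] size [77.6 62.7] ang 70.6 zmed 163.1 n 649
rim190 centre [500.6 302.4] size [77.  62.9] ang 70.0 zmed 202.2 n 178
bin rim centre [ 494.  -341.2] size [190. 251.] ang 13.2 zmed 69.6 n 421
bin centre [ 494.  -341.1] size [190.  251.9] ang 13.2 zmed 6.0 n 4792
mat centre [531.7  -8.8] size [164.7 195.3] ang 73.1 zmed 4.4 n 2758
station centre [499.5 316.9] size [200.6 220.1] ang 84.3 zmed 67.6 n 3128
turntable centre [508.4 315.9] size [168.5 171.3] ang 88.3 zmed 73.2 n 1436
clamp centre [771.4  37.5] size [170.2  77.5] ang 11.1 zmed 33.4 n 520
bottle centre [ 733.9 -258.8] size [67.2 59.6] ang 58.9 zmed 123.6 n 629
cover centre [761.7 222.3] size [169.  167.6] ang 10.7 zmed 149.4 n 2833
seed miss
orange centre [943.7 -23.5] size [3105.8 1994.9] ang 88.0 zmed -1.1 n 192632
seed miss
purple centre [943.7 -23.5] size [3105.8 1994.9] ang 88.0 zmed -1.1 n 192632
```

View pics/cropcan.png

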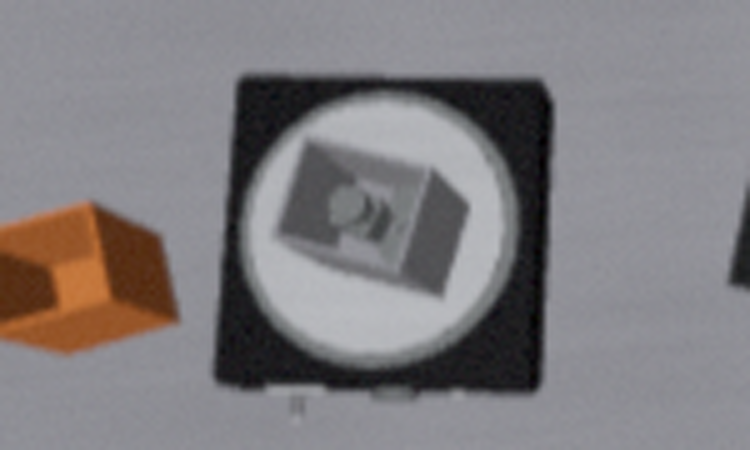

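The crop shows the grey can, with a print's spigot inside it, standing on the white turntable. I raise and spin the tool, then refine the station centre.

Call:
{"method": "apply_moves", "body": {
  "commands": [
    [100, 0, 0, -2, 8],
    [100, 0, 0, -2, 8],
    [100, 0, 0, -2, 8],
    [100, 0, 0, -2, 8],
    [100, 0, 0, -2, 8],
    [100, 0, 0, -1, 8],
    [100, 0, 0, -1, 8],
    [100, 0, 0, 0, 8],
    [100, 0, 0, 0, 8],
    [100, 0, 0, 0, 8]
  ],
  "force": 25
}}

```text
time_s: 1.15
tool_pos: [143.5, 633.7, 319.7]
eef_rot: [0.0, 1.0, -0.027, -0.0]
wrist_force: [-0.9, -0.4, -0.7]
grip_width: 92.1
```

Call:
{"method": "apply_moves", "body": {
  "commands": [
    [100, 0, 0, 0, 8],
    [100, 0, 0, 0, 8],
    [100, 0, 0, 0, 1],
    [100, 0, 0, 0, 0]
  ]
}}

```text
time_s: 1.55
tool_pos: [143.4, 633.8, 319.7]
eef_rot: [0.0, 0.985, -0.17, 0.0]
wrist_force: [0.8, -0.2, 0.2]
grip_width: 91.8
```

```bash
cat >> h.py <<'E'
def goto(xyz):
    p,Rm=tool(); d=Rm.T@(np.array(xyz)-p); print('tcp',p.round(1),'xang',np.degrees(np.arctan2(Rm[1,0],Rm[0,0])).round(2),'tilt',np.degrees(np.arccos(-Rm[2,2])).round(2),'-> tool cm',(d/10).round(2))
E
python3 - <<'E'
from h import *
s=get_obs(); print(s['qpos'].round(2),s['time_s'],s['wrist_force'].round(2))
for n in ('top','scene'):
    c=load(n); P=cloud(c); z=P[...,2]; x,y=P[...,0],P[...,1]
    m=(abs(z-74)<4)&(x>400)&(x<600)&(y>200)&(y<420)
    hsv=cv2.cvtColor(c['frame'],cv2.COLOR_RGB2HSV); w=m&(hsv[...,2]>150)
    k,_=cv2.findContours(w.astype(np.uint8),0,2); k=max(k,key=cv2.contourArea); hu=cv2.convexHull(k).reshape(-1,2)
    q=onz(c,hu,74)[:,:2].astype(np.float32); print(n,'circle',cv2.minEnclosingCircle(q),cv2.fitEllipse(q)[:2])
    m=(z>62)&(z<72)&(hsv[...,2]<70)&(x>380)&(x<620)&(y>190)&(y<440)
    r=cv2.minAreaRect(P[m][:,:2].astype(np.float32)); print('station',r)
    m=(z>192)&(z<212)&(x>430)&(x<570)&(y>240)&(y<370); print('rim',cv2.minAreaRect(P[m][:,:2].astype(np.float32)),P[m][:,2].mean())
goto([500.5,302.4,300])
E
```

```text
[-1.3   0.39 -0.13  1.41  0.05  1.35 -1.77] 1.55 [ 0.85 -0.15  0.17]
top circle ((508.0962219238281, 315.3970947265625), 80.05261993408203) ((508.646240234375, 315.8774719238281), (157.68597412109375, 158.7808380126953))
station ((507.42889404296875, 314.8946228027344), (198.26820373535156, 195.42236328125), 84.47870635986328)
rim ((500.6128845214844, 302.35223388671875), (76.96995544433594, 62.851951599121094), 69.99209594726562) 201.290491854267
scene circle ((509.86785888671875, 318.14654541015625), 79.47132873535156) ((509.3900146484375, 318.10302734375), (155.7177276611328, 158.31576538085938))
station ((511.37738037109375, 318.9080505371094), (194.868408203125, 198.2699737548828), 84.3202896118164)
rim ((500.9274597167969, 304.2281188964844), (76.67607116699219, 65.02957916259766), 70.32587432861328) 200.21574047748146
tcp [143.4 633.8 319.7] xang -19.59 tilt 0.03 -> tool cm [44.75 19.25  1.99]
```

Call:
{"method": "apply_moves", "body": {
  "commands": [
    [100, 3.7, 1.6, 0, 0],
    [100, 3.7, 1.6, 0, 0],
    [100, 3.7, 1.6, 0, 0],
    [100, 3.7, 1.6, 0, 0],
    [100, 3.7, 1.6, 0, 0],
    [100, 3.7, 1.6, 0, 0],
    [100, 3.7, 1.6, 0, 0],
    [100, 3.7, 1.6, 0, 0],
    [100, 3.7, 1.6, 0, 0],
    [100, 3.7, 1.6, 0, 0]
  ]
}}

```text
time_s: 2.55
tool_pos: [438.7, 357.0, 320.2]
eef_rot: [-0.0, 0.985, -0.17, 0.0]
wrist_force: [0.3, 0.0, -0.8]
grip_width: 91.4
```

Call:
{"method": "apply_moves", "body": {
  "commands": [
    [100, 3.7, 1.6, 0, 0],
    [100, 3.7, 1.6, 0, 0],
    [100, 0.2, 0, 0, 0],
    [100, 0, 0, 0, 0]
  ]
}}

```text
time_s: 2.95
tool_pos: [499.3, 301.1, 319.8]
eef_rot: [0.0, 0.985, -0.172, -0.0]
wrist_force: [-0.0, 0.9, 0.4]
grip_width: 91.8
```

Run:
```python
from h import *
print(get_obs()['qpos'].round(2),get_obs()['time_s'])
goto([500.8,303.2,160])
c=cap('wrist'); save(c,'w1.png')
P=cloud(c);m=(P[...,2]>192)&(P[...,2]<212)&(abs(P[...,0]-500)<60)&(abs(P[...,1]-303)<60)
print(m.sum(), cv2.minAreaRect(P[m][:,:2].astype(np.float32)))
```

```text
[-0.69  0.26  0.12  1.59 -0.03  1.3  -0.91] 2.95
tcp [499.3 301.1 319.8] xang -19.81 tilt 0.02 -> tool cm [ 0.08 -0.25 15.98]
921 ((499.96258544921875, 304.1092834472656), (76.27257537841797, 62.04539489746094), 70.39777374267578)
```

View pics/w1.png

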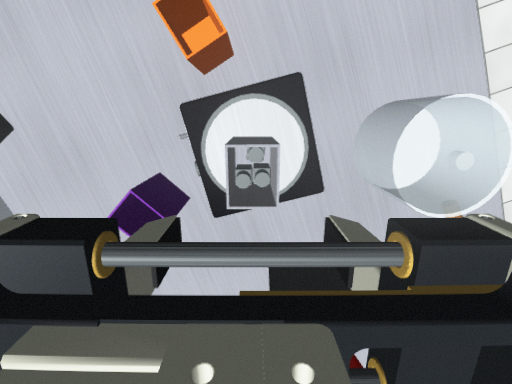

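The wrist view shows the can at (253,172) between the fingers, well centred, with three prints in it. I descend and grip.

Call:
{"method": "apply_moves", "body": {
  "commands": [
    [100, 0.1, -0.3, 2, 0],
    [100, 0, 0, 3, 0],
    [100, 0, 0, 3, 0],
    [100, 0, 0, 3, 0],
    [100, 0, 0, 2, 0],
    [100, 0, 0, 2, 0],
    [100, 0, 0, 1, 0],
    [100, 0, 0, 0, 0]
  ]
}}

```text
time_s: 3.8
tool_pos: [498.3, 305.7, 158.6]
eef_rot: [0.001, 0.985, -0.17, -0.001]
wrist_force: [0.9, 0.2, -0.2]
grip_width: 92.0
```

Call:
{"method": "apply_moves", "body": {
  "commands": [
    [40, 0, 0, 0, 0],
    [40, 0, 0, 0, 0],
    [40, 0, 0, 0, 0],
    [40, 0, 0, 0, 0],
    [40, 0, 0, 0, 0],
    [40, 0, 0, 0, 0]
  ],
  "force": 25
}}

```text
time_s: 4.4
tool_pos: [500.7, 305.1, 160.7]
eef_rot: [-0.0, 0.985, -0.172, 0.0]
wrist_force: [-1.0, -0.5, 4.8]
grip_width: 61.6
```

Call:
{"method": "apply_moves", "body": {
  "commands": [
    [40, 0, 0, -1, 0],
    [40, 0, 0, -2, 0],
    [40, 0, 0, -3, 0],
    [40, 0, 0, -3, 0],
    [40, 0, 0, 0, 0]
  ]
}}

```text
time_s: 4.9
tool_pos: [502.7, 306.2, 254.5]
eef_rot: [-0.003, 0.985, -0.172, 0.003]
wrist_force: [1.2, 1.0, -2.9]
grip_width: 61.8
```

Run:
```python
from h import *
for n in ('scene','top'):
    c=cap(n); save(c,n+'1.png')
    P=cloud(c); hsv=cv2.cvtColor(c['frame'],cv2.COLOR_RGB2HSV)
    m=(hsv[...,2]<60)&(abs(P[...,0]-532)<150)&(abs(P[...,1]+9)<140)&(abs(P[...,2]-4)<8)
    m=cv2.morphologyEx(m.astype(np.uint8),cv2.MORPH_OPEN,np.ones((3,3)))
    k,_=cv2.findContours(m,0,2);k=max(k,key=cv2.contourArea).reshape(-1,2); print(cv2.minAreaRect(onz(c,k,4)[:,:2].astype(np.float32)))
goto([559,80,250])
```

```text
((533.3311767578125, -5.5217742919921875), (160.90194702148438, 192.382568359375), 73.22483825683594)
((531.61572265625, -8.720840454101562), (164.6846923828125, 194.22145080566406), 73.16991424560547)
tcp [500.2 304.7 249.9] xang -19.77 tilt 0.01 -> tool cm [ 1.314e+01  1.916e+01 -1.000e-02]
```

View pics/scene1.png

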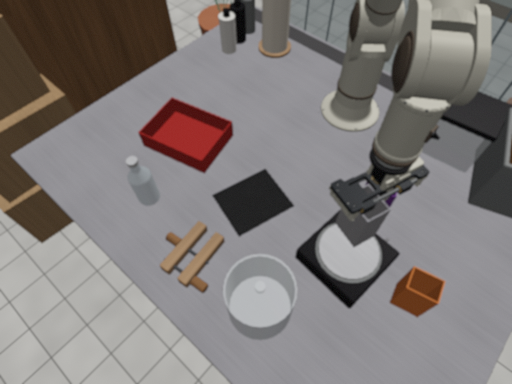

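The can is held clear of the turntable at scene (362,222). Now I carry it to the mat.

Call:
{"method": "apply_moves", "body": {
  "commands": [
    [40, 0.6, 1, 0, 0],
    [40, 1.6, 2.4, 0, 0],
    [40, 1.8, 2.6, 0, 0],
    [40, 1.8, 2.6, 0, 0],
    [40, 1.8, 2.6, 0, 0],
    [40, 1.8, 2.6, 0, 0],
    [40, 1.8, 2.6, 0, 0],
    [40, 1.3, 1.9, 0, 0],
    [40, 0.6, 0.9, 0, -3],
    [40, 0, 0, 0, 0]
  ]
}}

```text
time_s: 6.0
tool_pos: [557.8, 75.8, 248.2]
eef_rot: [0.001, 0.989, -0.148, -0.001]
wrist_force: [0.1, 0.0, -4.2]
grip_width: 61.8
```

Call:
{"method": "apply_moves", "body": {
  "commands": [
    [40, 0, 0, 2, 0],
    [40, 0, 0, 3, 0],
    [40, 0, 0, 3, 0],
    [40, 0, 0, 2, 0],
    [40, 0, 0, 1, 0],
    [40, 0, 0, 0, 0],
    [40, 0, 0, 0, 0]
  ]
}}

```text
time_s: 6.7
tool_pos: [559.0, 80.3, 140.4]
eef_rot: [-0.0, 0.989, -0.146, 0.0]
wrist_force: [0.2, 0.4, -3.1]
grip_width: 61.4
```

Run:
```python
from h import *
print(get_obs()['wrist_force'].round(2),get_obs()['time_s'],get_obs()['qpos'].round(2))
for n in ('scene',):
    c=cap(n); save(c,n+'2.png')
goto([559,80,90])
```

```text
[ 0.22  0.39 -3.13] 6.7 [-0.36  0.39  0.22  1.84 -0.1   0.92 -0.39]
tcp [559.6  80.3 141. ] xang -16.77 tilt 0.1 -> tool cm [-0.06  0.05  5.1 ]
```

View pics/scene2.png

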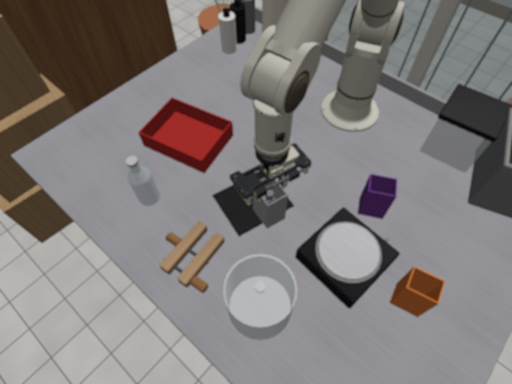

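Call:
{"method": "apply_moves", "body": {
  "commands": [
    [40, 0, 0, 2, 0],
    [40, 0, 0, 1.5, 0],
    [40, 0, 0, 1, 0],
    [40, 0, 0, 0.5, 0],
    [40, 0, 0, 0.1, 0],
    [40, 0, 0, 0, 0]
  ]
}}

```text
time_s: 7.35
tool_pos: [559.3, 80.5, 90.6]
eef_rot: [-0.001, 0.989, -0.146, 0.0]
wrist_force: [-2.9, 1.4, 3.3]
grip_width: 61.6
```

Call:
{"method": "apply_moves", "body": {
  "commands": [
    [40, 0, 0, 0, 0],
    [40, 0, 1, -0.2, 0],
    [40, 0, 0.9, -0.2, 0],
    [40, 0, 1, -0.1, 0],
    [40, 0, 1, 0, 0],
    [40, 0, 0, 0, 0]
  ],
  "force": 12
}}

```text
time_s: 7.95
tool_pos: [547.6, 39.4, 95.0]
eef_rot: [0.0, 0.989, -0.147, 0.001]
wrist_force: [-2.0, 0.5, 7.2]
grip_width: 62.1
```

Run:
```python
from h import *
print(get_obs()['wrist_force'].round(2),get_obs()['time_s'])
c=cap('scene'); cv2.imwrite('pics/s3.png',cv2.cvtColor(cv2.resize(c['frame'][120:270,180:340],None,fx=4,fy=4),cv2.COLOR_RGB2BGR))
goto([559,80,90])
```

```text
[-2.04  0.54  7.16] 7.95
tcp [547.7  40.   95. ] xang -16.91 tilt 0.09 -> tool cm [-0.09 -4.16  0.5 ]
```

View pics/s3.png

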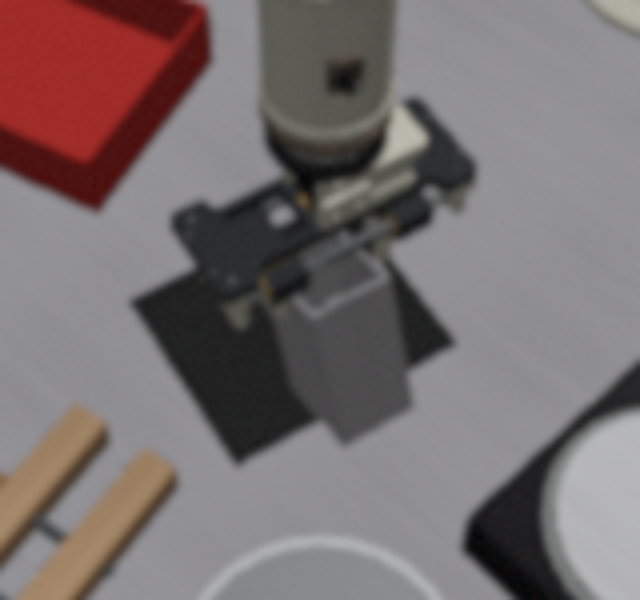

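The can is tilting about its foot edge (crop 345,440), as planned. I continue along the arc.

Call:
{"method": "apply_moves", "body": {
  "commands": [
    [40, 0, 1, 0.1, 0],
    [40, 0, 1, 0.1, 0],
    [40, 0, 1, 0.2, 0],
    [40, 0, 0.9, 0.3, 0],
    [40, 0, 0.9, 0.4, 0],
    [40, 0, 0.9, 0.4, 0],
    [40, 0, 0, 0, 0]
  ]
}}

```text
time_s: 8.7
tool_pos: [530.4, -15.0, 78.4]
eef_rot: [0.001, 0.989, -0.147, -0.0]
wrist_force: [-1.4, -2.6, 3.2]
grip_width: 62.0
```

Run:
```python
from h import *
print(get_obs()['wrist_force'].round(2),get_obs()['time_s'])
c=cap('scene'); cv2.imwrite('pics/s4.png',cv2.cvtColor(cv2.resize(c['frame'][120:270,180:340],None,fx=4,fy=4),cv2.COLOR_RGB2BGR))
goto([559,80,90])
```

```text
[-1.38 -2.63  3.19] 8.7
tcp [530.6 -14.3  78.7] xang -16.9 tilt 0.1 -> tool cm [-0.02 -9.85 -1.15]
```

View pics/s4.png

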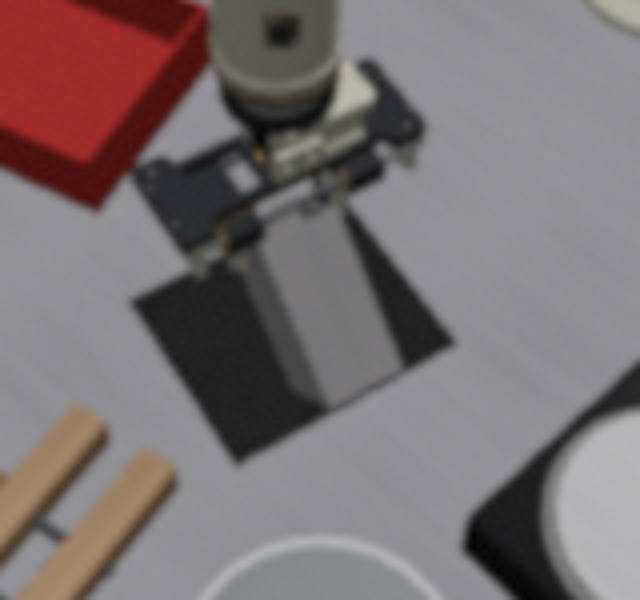

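Call:
{"method": "apply_moves", "body": {
  "commands": [
    [40, 0, 0.8, 0.5, 0],
    [40, 0, 0.8, 0.6, 0],
    [40, 0, 0.7, 0.6, 0],
    [40, 0, 0.7, 0.7, 0],
    [40, 0, 0.6, 0.7, 0],
    [40, 0, 0.5, 0.8, 0],
    [40, 0, 0.4, 0.8, 0],
    [40, 0, 0.3, 0.6, 0],
    [40, 0, 0, 0.1, 0],
    [40, 0, 0, 0, 0]
  ]
}}

```text
time_s: 9.75
tool_pos: [516.9, -57.9, 24.6]
eef_rot: [0.0, 0.989, -0.146, -0.0]
wrist_force: [-0.5, -0.2, -2.9]
grip_width: 61.7
```

Run:
```python
from h import *
print(get_obs()['wrist_force'].round(2),get_obs()['time_s'])
c=cap('scene'); cv2.imwrite('pics/s5.png',cv2.cvtColor(cv2.resize(c['frame'][120:270,180:340],None,fx=4,fy=4),cv2.COLOR_RGB2BGR))
goto([559,80,23])
```

```text
[-0.53 -0.22 -2.94] 9.75
tcp [516.9 -57.1  24.6] xang -16.72 tilt 0.06 -> tool cm [  0.09 -14.34   0.16]
```

View pics/s5.png

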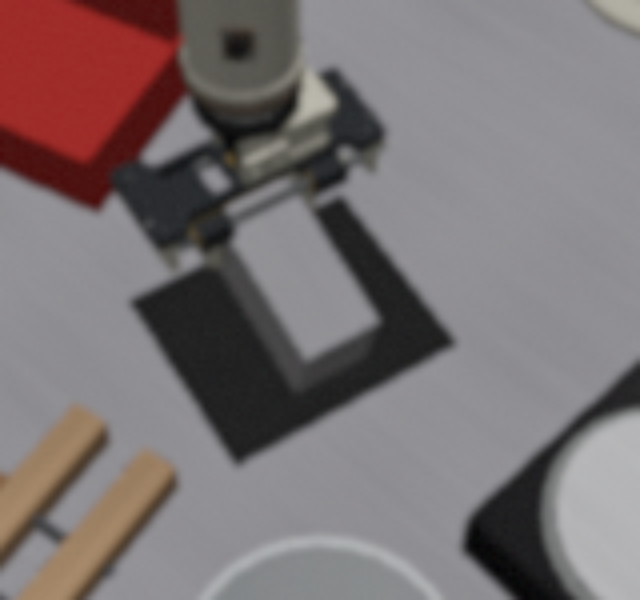

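It is nearly flat and the gripper still carries some of the weight. I ease it down, release, rise straight up and look.

Call:
{"method": "apply_moves", "body": {
  "commands": [
    [40, 0, 0, 0.1, 0],
    [40, 0, 0, 0.1, 0],
    [40, 0, 0, 0, 0],
    [40, 0, 0, 0, 0]
  ],
  "force": 5
}}

```text
time_s: 10.2
tool_pos: [517.0, -57.6, 23.0]
eef_rot: [-0.0, 0.989, -0.146, -0.0]
wrist_force: [-2.2, -2.0, -1.6]
grip_width: 61.8
```

Run:
```python
from h import *
print(get_obs()['wrist_force'].round(2),get_obs()['time_s'])
for n in ('scene',):
    c=cap(n); P=cloud(c); m=(P[...,2]>55)&(P[...,2]<110)&(abs(P[...,0]-535)<60)&(P[...,1]<70)&(P[...,1]>-30)
    q=P[m]; k=q[:,2]>np.percentile(q[:,2],30); q=q[k]; A=np.c_[q[:,:2]-[530,0],np.ones(len(q))]; s,_,_,_=np.linalg.lstsq(A,q[:,2],rcond=None); print(s,len(q),np.std(A@s-q[:,2]))
```

```text
[-2.25 -1.96 -1.58] 10.2
[-6.15444957e-02 -1.66635106e-01  9.08979888e+01] 546 1.8592369951861898
```

Run:
```python
from h import *
for n in ('top','wrist','scene'):
    c=cap(n); save(c,n+'6.png'); P=cloud(c)
    p,Rm=tool(); g=p-[0,0,-19]; 
    L=(P-p)@Rm  # tool coords
    m=(abs(L[...,0])<24)&(P[...,2]>40)&(P[...,2]<130)&(L[...,1]>-120)&(L[...,1]<-15)
    q=L[m]; z=P[m][:,2]
    for a in range(-120,-10,10):
        k=(q[:,1]>=a)&(q[:,1]<a+10)
        if k.sum()>3: print(n,a,k.sum(),np.percentile(z[k],[50,80]).round(1))
c=load('scene'); cv2.imwrite('pics/s6.png',cv2.cvtColor(cv2.resize(c['frame'][140:240,210:300],None,fx=6,fy=6),cv2.COLOR_RGB2BGR))
```

```text
top -120 45 [81.1 82.8]
top -110 46 [83.2 84.6]
top -100 46 [84.8 87.5]
top -90 46 [86.6 88. ]
top -80 47 [88.2 90. ]
top -70 47 [90.3 92. ]
top -60 49 [92.6 94.6]
top -50 47 [94.7 97.6]
top -40 34 [96.4 97.5]
wrist -120 2114 [81.  81.7]
wrist -110 2789 [82.7 83.5]
wrist -100 2783 [84.6 85.4]
wrist -90 2708 [86.6 87.4]
wrist -80 2704 [88.5 89.2]
wrist -70 2680 [90.4 91.2]
wrist -60 2625 [92.3 93. ]
wrist -50 2585 [94.3 95. ]
wrist -40 2751 [96.3 97.2]
wrist -30 2605 [98.2 99. ]
wrist -20 908 [ 99.4 100. ]
scene -120 62 [79.5 81.4]
scene -110 53 [81.8 83.2]
scene -100 54 [84.2 85.9]
scene -90 54 [85.7 87.4]
scene -80 51 [87.4 89. ]
scene -70 54 [89.8 91.7]
scene -60 52 [91.8 93.8]
scene -50 50 [93.5 95.1]
scene -40 59 [95.9 98.2]
scene -30 54 [97.1 99.3]
scene -20 28 [ 98.3 100.3]
```

View pics/s6.png

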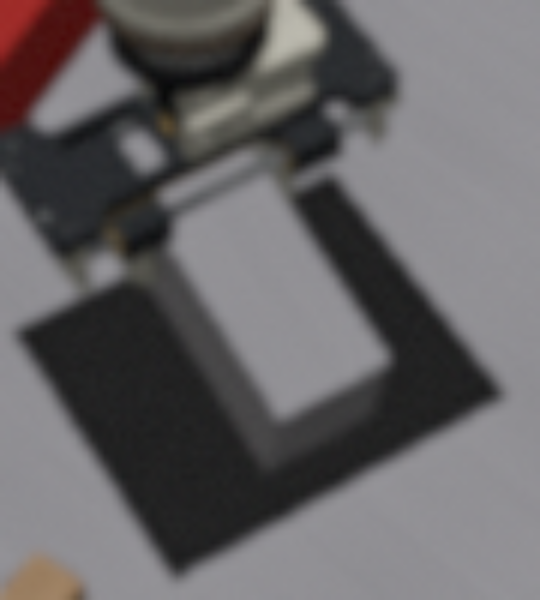

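View pics/wrist6.png

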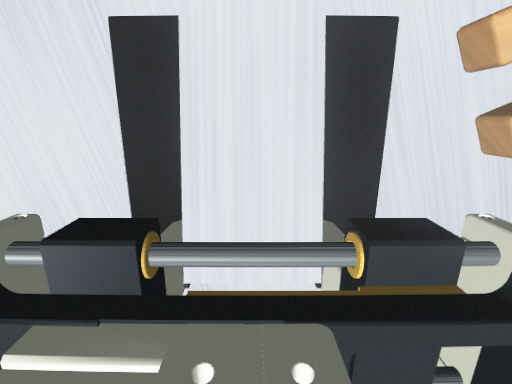

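Run:
```python
from h import *
p,Rm=tool()
for n in ('top','scene','wrist'):
    c=load(n); P=cloud(c); L=(P-p)@Rm
    m=(abs(L[...,0])<22)
    for a in list(range(-150,-115,5))+list(range(-20,80,10)):
        k=m&(L[...,1]>=a)&(L[...,1]<a+5)
        if k.sum()>3: print(n,a,k.sum(),np.percentile(P[k][:,2],[5,50,95]).round(0))
c=load('top'); cv2.imwrite('pics/t6.png',cv2.cvtColor(cv2.resize(c['frame'][160:250,230:330],None,fx=6,fy=6),cv2.COLOR_RGB2BGR))
```

```text
top -150 17 [-2. -0.  2.]
top -145 19 [-4.  1.  3.]
top -140 18 [-3.  1.  6.]
top -135 20 [-1.  4.  7.]
top -130 8 [4. 6. 8.]
top -125 18 [76. 79. 83.]
top -120 20 [79. 80. 83.]
top -20 30 [451. 483. 501.]
top -10 27 [450. 492. 511.]
top 0 29 [452. 488. 510.]
top 10 25 [451. 491. 511.]
top 20 25 [453. 478. 505.]
top 30 37 [465. 483. 493.]
top 40 34 [469. 487. 490.]
top 50 8 [431. 435. 436.]
scene -150 23 [-3. -0.  2.]
scene -145 23 [-3. -0.  2.]
scene -140 25 [-2.  1.  6.]
scene -135 21 [2. 4. 8.]
scene -130 35 [ 1.  5. 79.]
scene -125 80 [ 3. 62. 80.]
scene -120 77 [ 2. 33. 81.]
scene -20 115 [ 97. 473. 503.]
scene -10 80 [168. 485. 509.]
scene 0 80 [101. 477. 510.]
scene 10 61 [158. 476. 510.]
scene 20 47 [140. 464. 502.]
scene 30 41 [462. 479. 489.]
scene 40 26 [466. 484. 489.]
wrist -120 647 [79. 80. 82.]
wrist -20 1033 [ 99. 100. 159.]
wrist -10 37 [102. 102. 103.]
wrist 0 558 [102. 103. 104.]
wrist 70 69 [-1.  1.  1.]
```

View pics/t6.png

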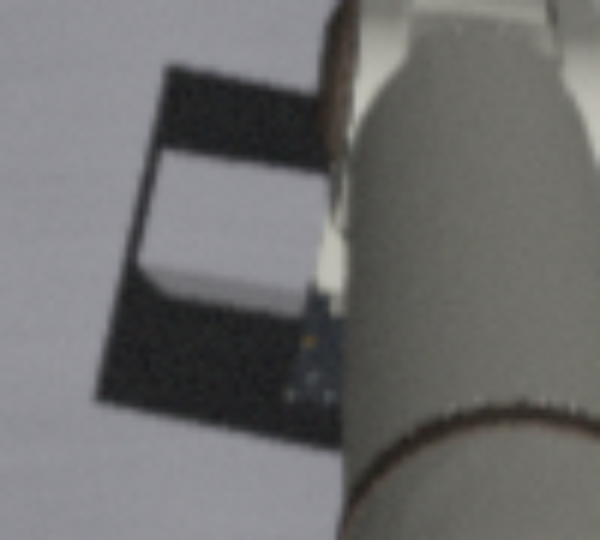

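Three views agree: the can leans mouth-up by about 11°, and the pads have slid about 20 mm towards its lower face. Releasing now could let it fall too fast. I'll stand it back up, regrip on the centre line and redo it with a stronger grip.

Call:
{"method": "apply_moves", "body": {
  "commands": [
    [40, 0, 0, 0, 0],
    [40, 0, -0.4, -0.7, 0],
    [40, 0, -0.4, -0.8, 0],
    [40, 0, -0.5, -0.9, 0],
    [40, 0, -0.6, -0.8, 0],
    [40, 0, -0.7, -0.8, 0],
    [40, 0, -0.7, -0.7, 0],
    [40, 0, 0, 0, 0]
  ],
  "force": 20
}}

```text
time_s: 11.2
tool_pos: [528.2, -24.5, 71.3]
eef_rot: [-0.001, 0.989, -0.145, 0.001]
wrist_force: [0.3, 0.2, -4.0]
grip_width: 61.5
```

```bash
cat >> h.py <<'E'
def slope(names=('scene','wrist','top'),lo=-140,hi=-20,zl=30,zh=250):
    print('wf',get_obs()['wrist_force'].round(2),'t',get_obs()['time_s'])
    p,Rm=tool(); print('tcp',p.round(1))
    for n in names:
        c=cap(n);P=cloud(c);L=(P-p)@Rm; m=(abs(L[...,0])<22)&(P[...,2]>zl)&(P[...,2]<zh)
        o=[]
        for a in range(lo,hi,10):
            k=m&(L[...,1]>=a)&(L[...,1]<a+10)
            if k.sum()>5: o.append((a+5,int(k.sum()),*np.percentile(P[k][:,2],[10,50,90]).round(0).astype(int).tolist()))
        print(n,o)
def crop(n,name,u0,u1,v0,v1,f=4):
    c=cap(n); cv2.imwrite('pics/'+name,cv2.cvtColor(cv2.resize(c['frame'][v0:v1,u0:u1],None,fx=f,fy=f,interpolation=cv2.INTER_CUBIC),cv2.COLOR_RGB2BGR))
E
python3 - <<'E'
from h import *
slope(('scene','wrist'))
crop('scene','s7.png',180,340,120,270)
E
```

```text
wf [ 0.34  0.21 -3.95] t 11.2
tcp [528.2 -24.5  71.3]
scene [(-125, 73, 101, 124, 128), (-115, 106, 60, 110, 129), (-105, 61, 127, 130, 133), (-95, 53, 130, 132, 134), (-85, 59, 132, 134, 137), (-75, 51, 134, 136, 138), (-65, 54, 136, 138, 140), (-55, 52, 137, 140, 141), (-45, 55, 140, 142, 144), (-35, 63, 143, 145, 178), (-25, 234, 146, 205, 231)]
wrist [(-115, 1726, 127, 128, 129), (-105, 2538, 129, 130, 131), (-95, 2528, 131, 132, 133), (-85, 2494, 133, 134, 135), (-75, 2444, 135, 136, 137), (-65, 2443, 136, 138, 139), (-55, 2394, 138, 140, 141), (-45, 2354, 140, 142, 143), (-35, 2307, 142, 144, 145), (-25, 18401, 146, 203, 214)]
```

View pics/s7.png

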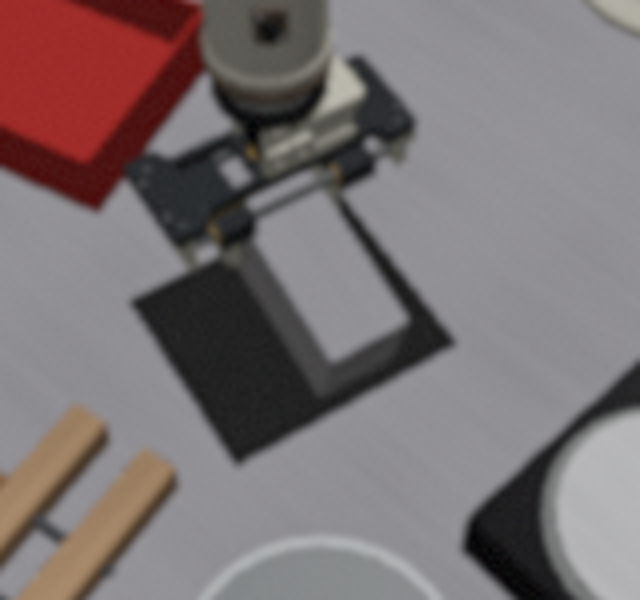

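With the firmer grip the can stayed locked at 79° and lifted clear, so twist friction in the pads is strong. I'll raise it a little and ease the grip so gravity swings the foot down.

Call:
{"method": "apply_moves", "body": {
  "commands": [
    [40, 0, 0, -1.5, 0],
    [40, 0, 0, -2, 0],
    [40, 0, 0, -2, 0],
    [40, 0, 0, -1, 0],
    [40, 0, 0, 0, 0]
  ]
}}

```text
time_s: 11.85
tool_pos: [527.6, -26.7, 136.0]
eef_rot: [-0.0, 0.989, -0.146, 0.001]
wrist_force: [0.4, 0.0, -3.4]
grip_width: 62.1
```

Call:
{"method": "apply_moves", "body": {
  "commands": [
    [40, 0, 0, 0, 0],
    [40, 0, 0, 0, 0]
  ],
  "force": 12
}}

```text
time_s: 12.05
tool_pos: [525.7, -26.2, 133.8]
eef_rot: [0.0, 0.989, -0.146, -0.001]
wrist_force: [0.5, 0.7, -4.0]
grip_width: 61.6
```

Run:
```python
from h import *
slope(('wrist',))
```

```text
wf [ 0.52  0.68 -4.04] t 12.05
tcp [525.7 -26.2 133.8]
wrist [(-115, 805, 139, 141, 143), (-105, 1182, 144, 147, 150), (-95, 1275, 151, 154, 156), (-85, 1349, 158, 160, 163), (-75, 1530, 164, 167, 170), (-65, 1647, 171, 174, 177), (-55, 1758, 178, 181, 183), (-45, 1954, 185, 187, 190), (-35, 2632, 192, 195, 241), (-25, 5289, 199, 242, 244)]
```

Call:
{"method": "apply_moves", "body": {
  "commands": [
    [40, 0, 0, 0, 0],
    [40, 0, 0, 0, 0]
  ]
}}

```text
time_s: 12.3
tool_pos: [526.1, -26.6, 134.3]
eef_rot: [0.0, 0.989, -0.146, -0.001]
wrist_force: [0.1, -0.8, -5.0]
grip_width: 62.2
```

Run:
```python
from h import *
slope(('wrist',))
crop('scene','s8.png',180,340,100,250)
```

```text
wf [ 0.07 -0.8  -4.96] t 12.3
tcp [526.1 -26.6 134.3]
wrist [(-65, 583, 78, 88, 98), (-55, 937, 103, 116, 126), (-45, 1440, 132, 145, 156), (-35, 2721, 162, 177, 241), (-25, 4542, 191, 243, 245)]
```

View pics/s8.png

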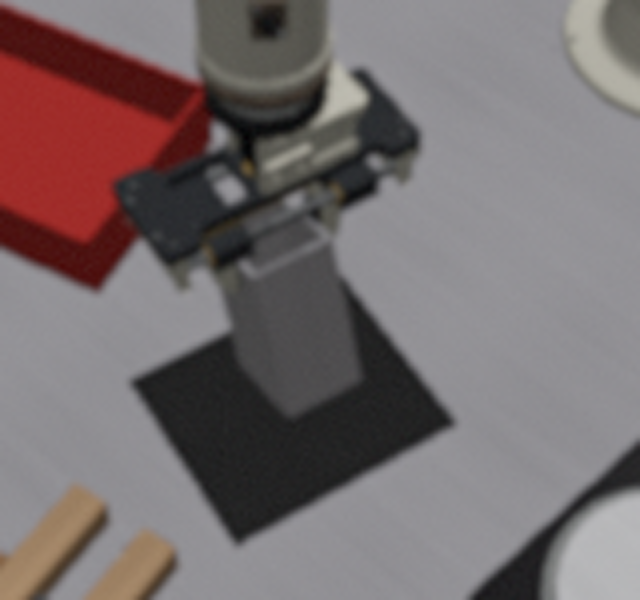

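Call:
{"method": "apply_moves", "body": {
  "commands": [
    [40, 0, 0, 0, 0],
    [40, 0, 0, 0, 0]
  ],
  "force": 10
}}

```text
time_s: 12.6
tool_pos: [526.8, -26.3, 135.0]
eef_rot: [-0.0, 0.989, -0.146, 0.0]
wrist_force: [-0.0, 0.0, -3.7]
grip_width: 61.9
```

Run:
```python
from h import *
slope(('wrist',))
crop('scene','s9.png',180,340,100,250)
```

```text
wf [-0.01  0.03 -3.68] t 12.6
tcp [526.8 -26.3 135. ]
wrist [(-65, 621, 77, 89, 98), (-55, 968, 105, 117, 128), (-45, 1434, 134, 146, 157), (-35, 2766, 164, 178, 242), (-25, 4484, 192, 244, 246)]
```

View pics/s9.png

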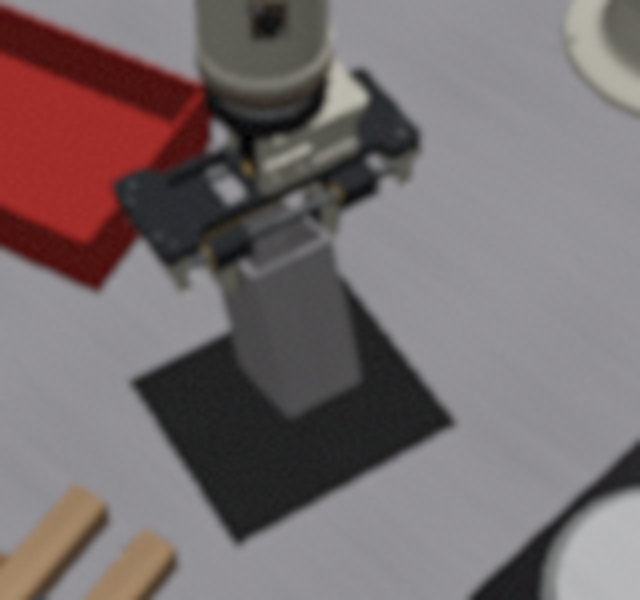

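Call:
{"method": "apply_moves", "body": {
  "commands": [
    [40, 0, 0, 0, 0],
    [40, 0, 0, 0, 0]
  ],
  "force": 7
}}

```text
time_s: 12.9
tool_pos: [526.7, -26.3, 135.1]
eef_rot: [-0.0, 0.989, -0.146, 0.0]
wrist_force: [-0.1, 0.3, -4.1]
grip_width: 61.8
```

Run:
```python
from h import *
slope(('wrist','scene'),zh=215)
```

```text
wf [-0.08  0.29 -4.14] t 12.9
tcp [526.7 -26.3 135.1]
wrist [(-65, 624, 77, 89, 98), (-55, 961, 104, 117, 128), (-45, 1422, 134, 146, 157), (-35, 2273, 163, 175, 186), (-25, 1509, 189, 195, 198)]
scene [(-65, 111, 77, 89, 100), (-55, 118, 104, 117, 128), (-45, 127, 132, 145, 156), (-35, 137, 162, 174, 186), (-25, 52, 188, 194, 197)]
```

The pads have slid back to the can's centre line, 35 mm from the rim, with the can tilted 19°. There's no need to set it down. I back up 8 cm, touch the foot edge down, and redo the arc at 30 N.

Call:
{"method": "apply_moves", "body": {
  "commands": [
    [40, 0, 0, 0, 0],
    [40, 0, -1, 0, 0],
    [40, 0, -2, 0, 0],
    [40, 0, -2, 0.5, 0],
    [40, 0, -2, 1, 0],
    [40, 0, -1, 1, 0],
    [40, 0, 0, 1, 0],
    [40, 0, 0, 0.7, 0],
    [40, 0, 0, 0.5, 0],
    [40, 0, 0, 0, 0]
  ],
  "force": 30
}}

```text
time_s: 14.0
tool_pos: [549.5, 49.1, 88.8]
eef_rot: [0.0, 0.989, -0.147, -0.0]
wrist_force: [-3.1, 1.4, 4.6]
grip_width: 62.1
```

Run:
```python
from h import *
slope(('wrist','scene'),zh=165)
```

```text
wf [-3.05  1.41  4.63] t 14.0
tcp [549.5  49.1  88.8]
wrist [(-65, 552, 33, 43, 52), (-55, 939, 57, 70, 81), (-45, 1444, 87, 100, 110), (-35, 2295, 116, 129, 139), (-25, 1498, 143, 149, 152)]
scene [(-65, 86, 34, 43, 53), (-55, 109, 57, 70, 82), (-45, 117, 87, 99, 111), (-35, 122, 116, 128, 140), (-25, 50, 142, 148, 151)]
```

Call:
{"method": "apply_moves", "body": {
  "commands": [
    [40, 0, 0.7, 0, 0],
    [40, 0, 0.7, 0, 0],
    [40, 0, 0.6, 0.1, 0],
    [40, 0, 0.9, 0.2, 0],
    [40, 0, 0.8, 0.2, 0],
    [40, 0, 0, 0, 0]
  ]
}}

```text
time_s: 14.7
tool_pos: [539.6, 11.9, 84.2]
eef_rot: [0.0, 0.989, -0.147, 0.001]
wrist_force: [-2.4, 0.2, 9.1]
grip_width: 61.4
```

Run:
```python
from h import *
slope(('wrist',),zh=165)
```

```text
wf [-2.38  0.15  9.15] t 14.7
tcp [539.6  11.9  84.2]
wrist [(-95, 169, 46, 47, 49), (-85, 700, 52, 58, 64), (-75, 868, 67, 73, 79), (-65, 1066, 82, 88, 94), (-55, 1358, 97, 104, 110), (-45, 1677, 113, 119, 125), (-35, 2162, 128, 135, 140), (-25, 2531, 143, 149, 154)]
```

Twist friction is still dragging the pads, and the can lags at 33°. A better plan is to bring it upright on the mat, let go, and regrip lower and about 20 mm off-centre on the back side, so the slip carries the pads to the centre.

Call:
{"method": "apply_moves", "body": {
  "commands": [
    [40, 0, 0, 0, 0],
    [40, 0, -0.9, -0.3, 0],
    [40, 0, -0.9, -0.2, 0],
    [40, 0, -0.9, -0.1, 0],
    [40, 0, -0.9, 0, 0],
    [40, 0, -0.9, 0, 0],
    [40, 0, -0.9, 0, 0],
    [40, 0, -0.8, 0.1, 0],
    [40, 0, -0.8, 0.1, 0],
    [40, 0, 0, 0, 0]
  ],
  "force": 12
}}

```text
time_s: 15.75
tool_pos: [559.4, 83.7, 86.7]
eef_rot: [-0.0, 0.989, -0.145, -0.0]
wrist_force: [0.4, 0.8, -3.5]
grip_width: 62.3
```

Run:
```python
from h import *
slope(('wrist','scene'),zl=10,zh=165)
crop('scene','s10.png',180,340,100,250)
```

```text
wf [ 0.36  0.78 -3.52] t 15.75
tcp [559.4  83.7  86.7]
wrist [(-135, 626, 46, 66, 67), (-125, 528, 21, 48, 64), (-85, 272, 41, 44, 48), (-75, 742, 51, 59, 66), (-65, 931, 70, 77, 85), (-55, 1230, 89, 97, 104), (-45, 1612, 108, 116, 123), (-35, 2227, 127, 135, 142), (-25, 2084, 145, 150, 154)]
scene [(-135, 41, 30, 64, 67), (-85, 34, 38, 43, 46), (-75, 87, 48, 56, 63), (-65, 93, 67, 75, 84), (-55, 85, 86, 95, 101), (-45, 103, 105, 112, 121), (-35, 98, 125, 132, 140), (-25, 79, 142, 149, 154)]
```

View pics/s10.png

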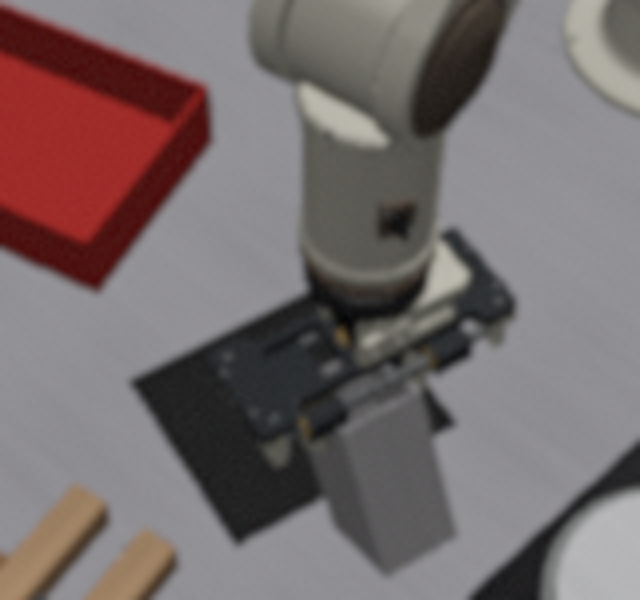

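Call:
{"method": "apply_moves", "body": {
  "commands": [
    [40, 0, 0, -1, 0],
    [40, 0, 1, -1, 0],
    [40, 0, 2, 0, 0],
    [40, 0, 2, 0, 0],
    [40, 0, 2, 0, 0],
    [40, 0, 1.5, 0, 0],
    [40, 0, 0, 0, 0]
  ],
  "force": 15
}}

```text
time_s: 16.6
tool_pos: [534.3, -3.2, 107.8]
eef_rot: [0.001, 0.989, -0.148, 0.0]
wrist_force: [0.7, -0.3, -4.2]
grip_width: 61.7
```

Call:
{"method": "apply_moves", "body": {
  "commands": [
    [40, 0, 0, 0.5, 0],
    [40, 0, 0, 0.5, 0],
    [40, 0, 0, 0.3, 0],
    [40, 0, 0, 0, 0]
  ]
}}

```text
time_s: 17.0
tool_pos: [534.2, 1.4, 93.0]
eef_rot: [0.0, 0.989, -0.145, -0.001]
wrist_force: [0.0, 0.6, -3.4]
grip_width: 61.8
```

Run:
```python
from h import *
slope(('wrist',),zl=10,zh=165)
```

```text
wf [ 0.02  0.64 -3.36] t 17.0
tcp [534.2   1.4  93. ]
wrist [(-85, 214, 46, 49, 51), (-75, 677, 54, 62, 69), (-65, 911, 73, 81, 89), (-55, 1206, 93, 101, 108), (-45, 1614, 112, 121, 128), (-35, 2224, 132, 141, 148), (-25, 2003, 151, 157, 160)]
```

Call:
{"method": "apply_moves", "body": {
  "commands": [
    [40, 0, 0, 0, 0],
    [40, 0, 0, 0, 0]
  ],
  "force": 5
}}

```text
time_s: 17.25
tool_pos: [535.0, 0.7, 94.1]
eef_rot: [-0.0, 0.989, -0.146, 0.0]
wrist_force: [0.0, -0.2, -3.7]
grip_width: 61.9
```

Run:
```python
from h import *
slope(('wrist',),zl=10,zh=165)
```

```text
wf [ 0.03 -0.17 -3.71] t 17.25
tcp [535.    0.7  94.1]
wrist [(-65, 98, 29, 31, 33), (-55, 804, 39, 55, 70), (-45, 1397, 78, 96, 110), (-35, 2643, 118, 136, 149), (-25, 636, 152, 153, 154)]
```

Call:
{"method": "apply_moves", "body": {
  "commands": [
    [40, 0, 0, 0, 0],
    [40, 0, 0, 0, 0]
  ],
  "force": 3
}}

```text
time_s: 17.5
tool_pos: [534.8, 0.3, 94.1]
eef_rot: [0.0, 0.989, -0.146, 0.0]
wrist_force: [-0.1, 0.2, -3.4]
grip_width: 61.9
```

Run:
```python
from h import *
slope(('wrist',),zl=10,zh=165)
```

```text
wf [-0.08  0.22 -3.42] t 17.5
tcp [5.348e+02 3.000e-01 9.410e+01]
wrist [(-35, 2765, 44, 114, 142), (-25, 54, 141, 142, 142)]
```

At 3 N it swung to nearly vertical. I set it on the mat and release.

Call:
{"method": "apply_moves", "body": {
  "commands": [
    [40, 0, 0, 0.3, 0],
    [40, 0, 0, 0.3, 0],
    [40, 0, 0, 0.2, 0],
    [40, 0, 0, 0.2, 0],
    [40, 0, 0, 0, 0]
  ]
}}

```text
time_s: 18.05
tool_pos: [535.4, 0.9, 84.3]
eef_rot: [-0.0, 0.989, -0.146, 0.001]
wrist_force: [0.5, 2.7, 2.5]
grip_width: 62.0
```

Run:
```python
from h import *
slope(('wrist',),zl=10,zh=165)
crop('scene','s11.png',180,340,100,250)
```

```text
wf [0.48 2.67 2.52] t 18.05
tcp [535.4   0.9  84.3]
wrist [(-45, 78, 11, 12, 19), (-35, 2714, 51, 112, 136)]
```

View pics/s11.png

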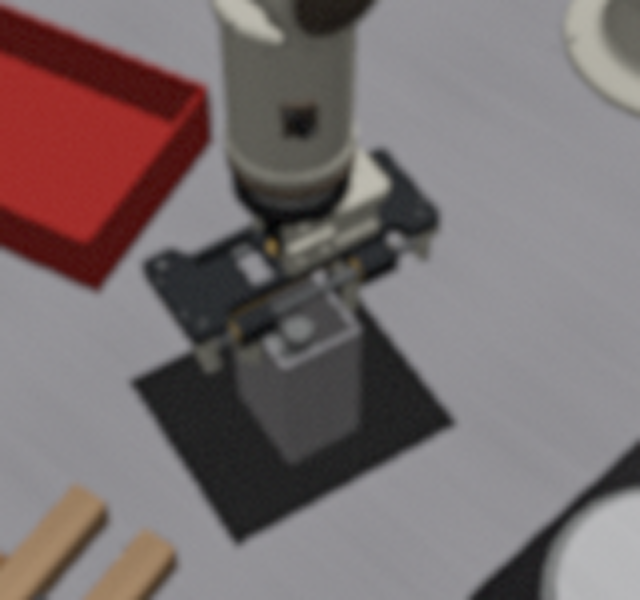

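It stands on the mat with one print visible at crop (297,327). I open and look before regripping.

Call:
{"method": "apply_moves", "body": {
  "commands": [
    [100, 0, 0, 0, 0],
    [100, 0, 0, 0, 0],
    [100, 0, 0, 0, 0],
    [100, 0, 0, 0, 0],
    [100, 0, 0, 0, 0]
  ]
}}

```text
time_s: 18.65
tool_pos: [534.6, 0.3, 83.9]
eef_rot: [0.0, 0.989, -0.146, -0.0]
wrist_force: [-0.0, 0.4, -0.5]
grip_width: 91.2
```

Run:
```python
from h import *
slope(('wrist','scene'),zl=10,zh=165)
c=load('wrist'); P=cloud(c); p,Rm=tool(); L=(P-p)@Rm
for n in ('wrist','scene'):
    c=load(n); P=cloud(c); L=(P-p)@Rm; m=(P[...,2]>122)&(P[...,2]<142)&(abs(L[...,0])<40)&(abs(L[...,1])<60)
    print(n,m.sum(),L[m].min(0).round(1),L[m].max(0).round(1),cv2.minAreaRect(P[m][:,:2].astype(np.float32)))
crop('scene','s12.png',180,340,100,250)
```

```text
wf [-0.04  0.37 -0.54] t 18.65
tcp [5.346e+02 3.000e-01 8.390e+01]
wrist [(-45, 1934, 42, 104, 134), (-35, 263, 133, 134, 135), (-25, 162, 74, 75, 76)]
scene [(-45, 283, 25, 77, 125), (-35, 14, 67, 128, 135)]
wrist 3628 [-31.4 -41.4 -52.1] [ 31.1  33.2 -38.1] ((535.7142333984375, 4.303924560546875), (74.62715911865234, 62.36518478393555), 73.17134094238281)
scene 126 [-29.3 -43.2 -51.9] [ 33.2  22.1 -38.3] ((539.565185546875, 9.819942474365234), (65.39895629882812, 62.332489013671875), 72.9680404663086)
```

View pics/s12.png

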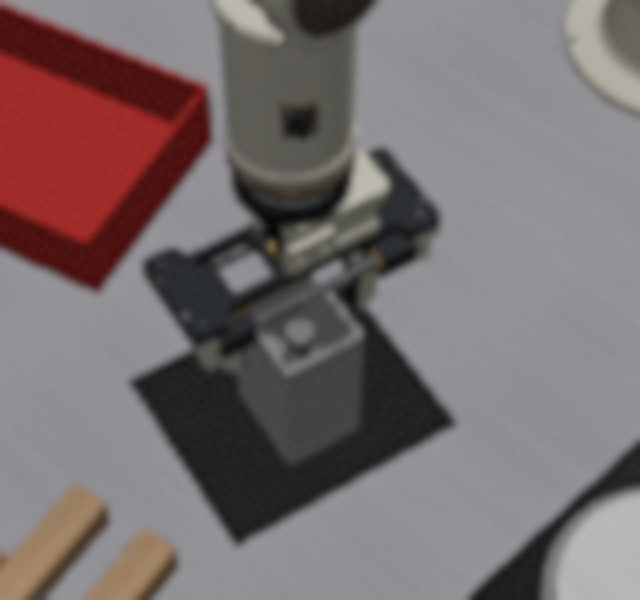

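Upright at (536,4), rim at z=134, axis at tool y ≈ -4 mm. I regrip 25 mm off-centre on the back side so the weight helps to tip it.

Call:
{"method": "apply_moves", "body": {
  "commands": [
    [100, 0, -1.5, 0.5, 0],
    [100, 0, -1, 0.5, 0],
    [100, 0, 0, 0, 0],
    [40, 0, 0, 0, 0],
    [40, 0, 0, 0, 0],
    [40, 0, 0, 0, 0],
    [40, 0, 0, 0, 0],
    [40, 0, 0, 0, 0],
    [40, 0, 0, 0, 0],
    [40, 0, 0, 0, 0]
  ],
  "force": 20
}}

```text
time_s: 19.8
tool_pos: [542.1, 24.1, 74.1]
eef_rot: [0.0, 0.989, -0.146, 0.0]
wrist_force: [-0.0, -0.8, 0.6]
grip_width: 62.0
```

Call:
{"method": "apply_moves", "body": {
  "commands": [
    [40, 0, 0, -1, 0],
    [40, 0, -1, -1, 0],
    [40, 0, -2, -0.5, 0],
    [40, 0, -2, 0, 0],
    [40, 0, -2, 0, 0],
    [40, 0, -1, 0, 0],
    [40, 0, 0, 0, 0]
  ]
}}

```text
time_s: 20.5
tool_pos: [565.3, 103.9, 99.3]
eef_rot: [-0.001, 0.99, -0.144, 0.0]
wrist_force: [0.1, 0.2, -4.3]
grip_width: 61.9
```

Call:
{"method": "apply_moves", "body": {
  "commands": [
    [40, 0, 0, 0, 0],
    [40, 0, 0, 0, 0]
  ],
  "force": 6
}}

```text
time_s: 20.7
tool_pos: [564.7, 99.4, 98.9]
eef_rot: [0.001, 0.989, -0.147, -0.0]
wrist_force: [0.7, -0.5, -4.0]
grip_width: 62.3
```

Run:
```python
from h import *
slope(('wrist',),zl=10,zh=200,hi=50)
crop('scene','s13.png',180,340,100,250)
```

```text
wf [ 0.7  -0.48 -4.  ] t 20.7
tcp [564.7  99.4  98.9]
wrist [(-135, 371, 64, 66, 67), (-125, 398, 64, 66, 67), (-115, 612, 27, 63, 66), (-105, 39, 18, 43, 58), (-25, 1005, 40, 67, 86), (-15, 3636, 104, 139, 159), (25, 238, 73, 74, 80), (35, 111, 72, 74, 78), (45, 240, 95, 96, 97)]
```

View pics/s13.png

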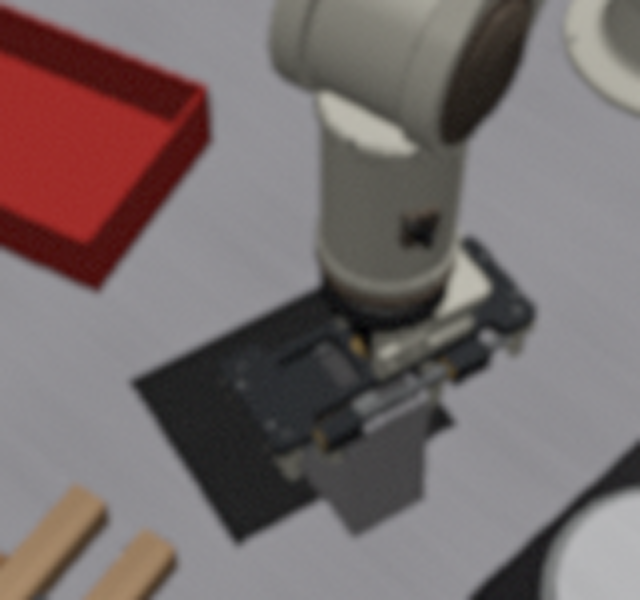

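Call:
{"method": "apply_moves", "body": {
  "commands": [
    [40, 0, 0, 0, 0],
    [40, 0, 0, 0, 0],
    [40, 0, 0, 0, 0]
  ],
  "force": 3.5
}}

```text
time_s: 21.1
tool_pos: [565.1, 100.9, 99.0]
eef_rot: [-0.0, 0.989, -0.146, -0.0]
wrist_force: [0.9, 0.6, -4.5]
grip_width: 62.1
```

Run:
```python
from h import *
slope(('wrist',),zl=10,zh=200,hi=50)
```

```text
wf [ 0.91  0.58 -4.48] t 21.1
tcp [565.1 100.9  99. ]
wrist [(-135, 371, 64, 66, 67), (-125, 393, 64, 66, 67), (-115, 543, 36, 65, 67), (-105, 170, 20, 45, 61), (-55, 503, 40, 48, 55), (-45, 875, 59, 70, 79), (-35, 1223, 85, 96, 105), (-25, 1779, 110, 121, 131), (-15, 2684, 136, 147, 156), (-5, 383, 157, 158, 159), (45, 986, 98, 104, 110)]
```

Call:
{"method": "apply_moves", "body": {
  "commands": [
    [40, 0, 0, 0, 0],
    [40, 0, 0, 0, 0],
    [40, 0, 0, 0, 0]
  ],
  "force": 3
}}

```text
time_s: 21.45
tool_pos: [565.0, 101.0, 99.0]
eef_rot: [0.0, 0.989, -0.146, -0.0]
wrist_force: [0.9, -1.0, -4.8]
grip_width: 61.8
```

Run:
```python
from h import *
slope(('wrist',),zl=10,zh=200,hi=50)
```

```text
wf [ 0.89 -0.97 -4.82] t 21.45
tcp [565. 101.  99.]
wrist [(-135, 374, 65, 66, 67), (-125, 394, 64, 66, 67), (-115, 549, 35, 65, 67), (-105, 176, 20, 44, 61), (-55, 531, 40, 48, 55), (-45, 882, 60, 71, 80), (-35, 1246, 85, 96, 105), (-25, 1780, 111, 121, 131), (-15, 2670, 136, 147, 156), (-5, 367, 157, 158, 159), (45, 988, 98, 104, 110)]
```

Call:
{"method": "apply_moves", "body": {
  "commands": [
    [40, 0, 0, 0, 0],
    [40, 0, 1, 0, 0],
    [40, 0, 1.5, 0, 0],
    [40, 0, 1.5, 0, 0],
    [40, 0, 0.5, 0.3, 0],
    [40, 0, 0, 0.3, 0],
    [40, 0, 0, 0, 0]
  ],
  "force": 20
}}

```text
time_s: 22.2
tool_pos: [552.4, 57.6, 93.2]
eef_rot: [-0.0, 0.989, -0.146, 0.0]
wrist_force: [-0.2, -1.0, -1.5]
grip_width: 61.9
```

Call:
{"method": "apply_moves", "body": {
  "commands": [
    [40, 0, 1, 0, 0],
    [40, 0, 0.9, 0, 0],
    [40, 0, 1.1, 0.1, 0],
    [40, 0, 1.1, 0.2, 0],
    [40, 0, 1.1, 0.3, 0],
    [40, 0, 1, 0.4, 0],
    [40, 0, 0, 0, 0]
  ]
}}

```text
time_s: 22.9
tool_pos: [533.4, -5.1, 82.7]
eef_rot: [0.001, 0.989, -0.147, -0.0]
wrist_force: [-0.7, -4.0, 5.0]
grip_width: 62.1
```

Run:
```python
from h import *
slope(('wrist','scene'),zl=10,zh=200,hi=20)
```

```text
wf [-0.72 -3.97  4.95] t 22.9
tcp [533.4  -5.1  82.7]
wrist [(-95, 847, 62, 66, 70), (-85, 919, 71, 75, 79), (-75, 996, 80, 84, 87), (-65, 1139, 89, 92, 96), (-55, 1240, 98, 101, 105), (-45, 1402, 106, 110, 113), (-35, 2046, 115, 120, 190), (-25, 4757, 125, 192, 193), (-15, 1977, 132, 136, 140), (-5, 475, 140, 141, 142)]
scene [(-105, 8, 60, 61, 63), (-95, 68, 62, 66, 70), (-85, 65, 70, 74, 79), (-75, 68, 79, 83, 88), (-65, 67, 88, 92, 97), (-55, 68, 97, 101, 105), (-45, 71, 106, 110, 115), (-35, 85, 115, 120, 190), (-25, 98, 124, 129, 193), (-15, 73, 131, 136, 140), (-5, 28, 138, 142, 144)]
```

Call:
{"method": "apply_moves", "body": {
  "commands": [
    [40, 0, 0.9, 0.4, 0],
    [40, 0, 0.9, 0.5, 0],
    [40, 0, 0.8, 0.6, 0],
    [40, 0, 0.8, 0.7, 0],
    [40, 0, 0, 0, 0]
  ]
}}

```text
time_s: 23.5
tool_pos: [523.8, -36.3, 60.5]
eef_rot: [0.001, 0.989, -0.147, -0.0]
wrist_force: [-1.2, -2.1, 0.6]
grip_width: 62.2
```

Run:
```python
from h import *
slope(('wrist',),zl=10,zh=200,hi=20)
```

```text
wf [-1.19 -2.13  0.62] t 23.5
tcp [523.8 -36.3  60.5]
wrist [(-115, 593, 73, 75, 76), (-105, 1305, 76, 78, 80), (-95, 1334, 80, 82, 84), (-85, 1399, 85, 87, 89), (-75, 1502, 89, 91, 93), (-65, 1521, 94, 96, 98), (-55, 1549, 98, 100, 102), (-45, 1637, 103, 105, 106), (-35, 2173, 107, 110, 168), (-25, 13181, 115, 189, 198), (-15, 2094, 116, 118, 196), (-5, 341, 119, 120, 121), (5, 259, 126, 126, 127)]
```

Now I ease the grip, so the weight finishes the turn while the pads still brake it.

Call:
{"method": "apply_moves", "body": {
  "commands": [
    [40, 0, 0, 0, 0],
    [40, 0, 0.2, 0.3, 0],
    [40, 0, 0.2, 0.3, 0],
    [40, 0, 0, 0, 0]
  ],
  "force": 5
}}

```text
time_s: 23.95
tool_pos: [523.0, -38.1, 54.6]
eef_rot: [0.0, 0.989, -0.146, -0.0]
wrist_force: [0.6, -3.0, 0.2]
grip_width: 62.0
```

Run:
```python
from h import *
slope(('wrist',),zl=10,zh=150,hi=20)
```

```text
wf [ 0.56 -2.97  0.24] t 23.95
tcp [523.  -38.1  54.6]
wrist [(-115, 580, 75, 76, 77), (-105, 1439, 77, 79, 80), (-95, 1486, 81, 82, 84), (-85, 1548, 85, 86, 88), (-75, 1547, 88, 90, 92), (-65, 1559, 92, 94, 96), (-55, 1665, 96, 98, 99), (-45, 1687, 100, 101, 103), (-35, 1725, 104, 105, 107), (-25, 1775, 107, 109, 111), (-15, 1823, 111, 113, 115), (-5, 285, 114, 115, 116), (5, 786, 120, 121, 122)]
```

Call:
{"method": "apply_moves", "body": {
  "commands": [
    [40, 0, 0.2, 0.4, 0],
    [40, 0, 0.2, 0.4, 0],
    [40, 0, 0.2, 0.4, 0],
    [40, 0, 0.2, 0.4, 0],
    [40, 0, 0.1, 0.4, 0],
    [40, 0, 0, 0, 0]
  ]
}}

```text
time_s: 24.6
tool_pos: [520.3, -46.2, 34.2]
eef_rot: [-0.0, 0.989, -0.146, -0.0]
wrist_force: [0.0, -1.8, -1.6]
grip_width: 62.0
```

Run:
```python
from h import *
slope(('wrist',),zl=10,zh=150,hi=20)
```

```text
wf [ 0.01 -1.75 -1.56] t 24.6
tcp [520.3 -46.2  34.2]
wrist [(-115, 539, 78, 79, 80), (-105, 2074, 79, 80, 81), (-95, 2024, 81, 82, 83), (-85, 2013, 83, 84, 85), (-75, 2007, 84, 86, 87), (-65, 1914, 86, 87, 88), (-55, 1897, 88, 89, 90), (-45, 1878, 90, 91, 92), (-35, 2284, 91, 93, 142), (-25, 4801, 93, 143, 145), (-15, 1746, 95, 96, 97), (-5, 131, 96, 96, 97), (5, 1051, 99, 99, 100), (15, 922, 100, 100, 101)]
```

Call:
{"method": "apply_moves", "body": {
  "commands": [
    [40, 0, 0.1, 0.4, 0],
    [40, 0, 0.1, 0.4, 0],
    [40, 0, 0.1, 0.4, 0],
    [40, 0, 0.1, 0.4, 0],
    [40, 0, 0, 0.1, 0],
    [40, 0, 0, 0, 0]
  ]
}}

```text
time_s: 25.25
tool_pos: [519.2, -50.0, 17.6]
eef_rot: [-0.0, 0.989, -0.146, -0.0]
wrist_force: [-0.1, -1.3, -2.4]
grip_width: 61.8
```

Run:
```python
from h import *
slope(('wrist',),zl=10,zh=130,hi=20)
```

```text
wf [-0.12 -1.35 -2.44] t 25.25
tcp [519.2 -50.   17.6]
wrist [(-105, 2772, 79, 80, 81), (-95, 2695, 80, 80, 81), (-85, 2548, 80, 81, 82), (-75, 2351, 80, 81, 82), (-65, 2302, 80, 81, 82), (-55, 2154, 80, 81, 82), (-45, 2003, 80, 81, 82), (-35, 2386, 81, 81, 125), (-25, 4781, 81, 126, 128), (-15, 1685, 81, 82, 82), (-5, 17, 81, 81, 81), (5, 910, 81, 82, 83), (15, 1129, 81, 82, 83)]
```

The can is flat to within about 1°. I release it.

Call:
{"method": "apply_moves", "body": {
  "commands": [
    [40, 0, 0, 0.1, 0],
    [100, 0, 0, 0, 0],
    [100, 0, 0, 0, 0],
    [100, 0, 0, 0, 0],
    [100, 0, 0, 0, 0],
    [100, 0, 0, 0, 0],
    [100, 0, 0, 0, 0]
  ]
}}

```text
time_s: 26.0
tool_pos: [519.5, -50.2, 17.1]
eef_rot: [-0.0, 0.989, -0.146, 0.0]
wrist_force: [-0.0, -0.4, 0.3]
grip_width: 92.0
```

Call:
{"method": "apply_moves", "body": {
  "commands": [
    [100, 0, 0, -2, 0],
    [100, 0, 0, -3, 0],
    [100, 0, 0, -3, 0],
    [100, 0, -3, -2, 0],
    [100, 0, -3, 0, 0],
    [100, 0, -2, 0, 0],
    [100, 0, 0, 0, 0]
  ]
}}

```text
time_s: 26.7
tool_pos: [543.3, 30.4, 117.3]
eef_rot: [-0.001, 0.99, -0.143, 0.0]
wrist_force: [-0.9, 0.4, 0.2]
grip_width: 91.7
```

Run:
```python
from h import *
slope(('scene','wrist'),zl=60,zh=100,lo=-100,hi=120)
p,Rm=tool()
for n in ('wrist','scene'):
    c=load(n); P=cloud(c); m=(P[...,2]>70)&(P[...,2]<90)&(abs(P[...,0]-530)<100)&(P[...,1]<110)&(P[...,1]>-130); L=(P-p)@Rm
    r=cv2.minAreaRect(P[m][:,:2].astype(np.float32));print(n,r,L[m][:,:2].min(0),L[m][:,:2].max(0))
crop('scene','s14.png',180,340,100,250)
save(load('wrist'),'w14.png')
```

```text
wf [-0.91  0.36  0.18] t 26.7
tcp [543.3  30.4 117.3]
scene [(-25, 73, 62, 75, 81), (-15, 44, 77, 79, 81), (-5, 46, 78, 80, 81), (5, 43, 78, 80, 82), (15, 45, 78, 80, 81), (25, 42, 78, 79, 81), (35, 39, 77, 79, 81), (45, 27, 78, 79, 81), (55, 6, 78, 79, 81), (65, 11, 79, 81, 82), (95, 16, 78, 79, 82), (105, 6, 77, 79, 79)]
wrist [(-25, 510, 66, 80, 81), (-15, 592, 79, 80, 81), (-5, 571, 79, 80, 81), (5, 550, 79, 80, 81), (15, 523, 79, 80, 81), (25, 520, 80, 80, 81), (35, 498, 79, 80, 81), (45, 96, 80, 80, 81), (65, 104, 80, 80, 81), (75, 442, 80, 80, 81), (85, 422, 80, 80, 81), (95, 190, 79, 80, 81)]
wrist ((532.4586181640625, -5.0011749267578125), (125.30410766601562, 62.20939254760742), 73.27021026611328) [-31.51986145 -30.04690286] [30.71601956 95.26603239]
scene ((533.6182250976562, -6.676063537597656), (131.6878662109375, 63.05894470214844), 73.22309112548828) [-30.40652482 -31.97336827] [32.78748795 99.70193954]
```

View pics/s14.png

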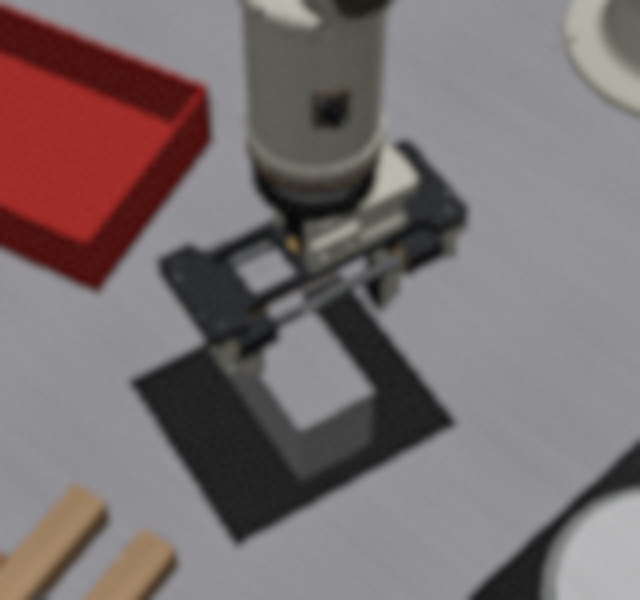

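View pics/w14.png

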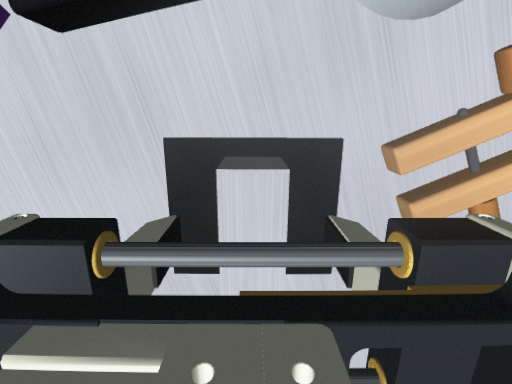

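The can lies flat on the mat and was released for more than 0.5 s, with the foot end at crop (345,440). Step 1 should be met. Next I take it about 27 mm from the foot.

Call:
{"method": "apply_moves", "body": {
  "commands": [
    [100, 0, -0.4, 2, 0],
    [100, 0, 0, 2.5, 0],
    [100, 0, 0, 2.5, 0],
    [100, 0, 0, 2, 0],
    [100, 0, 0, 1, 0],
    [100, 0, 0, 0.2, 0],
    [100, 0, 0, 0, 0]
  ]
}}

```text
time_s: 27.55
tool_pos: [543.8, 29.3, 15.2]
eef_rot: [0.0, 0.989, -0.146, 0.0]
wrist_force: [1.1, -0.9, 0.1]
grip_width: 91.6
```

Call:
{"method": "apply_moves", "body": {
  "commands": [
    [40, 0, 0, 0, 0],
    [40, 0, 0, 0, 0],
    [40, 0, 0, 0, 0],
    [40, 0, 0, 0, 0],
    [40, 0, 0, 0, 0],
    [40, 0, 0, 0, 0]
  ],
  "force": 25
}}

```text
time_s: 28.15
tool_pos: [543.9, 30.3, 15.4]
eef_rot: [-0.0, 0.989, -0.146, 0.0]
wrist_force: [-1.2, 0.2, 4.5]
grip_width: 62.0
```

Call:
{"method": "apply_moves", "body": {
  "commands": [
    [40, 0, 0, -1, 0],
    [40, 0, 0, -2, 0],
    [40, 0, 0, -3, 0],
    [40, 0, 0, -3, 0],
    [40, 0, 0, -2, 0],
    [40, 0, 0, 0, 0]
  ]
}}

```text
time_s: 28.75
tool_pos: [545.8, 30.2, 127.9]
eef_rot: [-0.001, 0.989, -0.146, 0.003]
wrist_force: [0.3, -0.3, -3.9]
grip_width: 62.1
```

Run:
```python
from h import *
slope(('wrist','scene'),zl=60,zh=240,lo=-60,hi=130)
crop('scene','s15.png',180,340,80,230)
goto([480,-283,140])
```

```text
wf [ 0.26 -0.33 -3.9 ] t 28.75
tcp [545.8  30.2 127.9]
wrist [(-35, 492, 234, 235, 237), (-25, 6500, 147, 193, 238), (-15, 1628, 192, 193, 194), (5, 961, 192, 193, 193), (15, 1082, 192, 193, 193)]
scene [(-35, 12, 232, 234, 236), (-25, 275, 125, 166, 235), (-15, 52, 188, 190, 191), (-5, 18, 189, 190, 191), (5, 29, 189, 190, 192), (15, 6, 188, 189, 189), (25, 9, 190, 231, 234), (35, 18, 188, 190, 192), (45, 16, 189, 190, 192), (75, 20, 188, 191, 192), (85, 35, 188, 190, 191), (95, 38, 188, 189, 191), (105, 20, 188, 189, 191)]
tcp [542.4  30.1 123.8] xang -16.76 tilt 0.13 -> tool cm [ 3.05 31.78 -1.6 ]
```

View pics/s15.png

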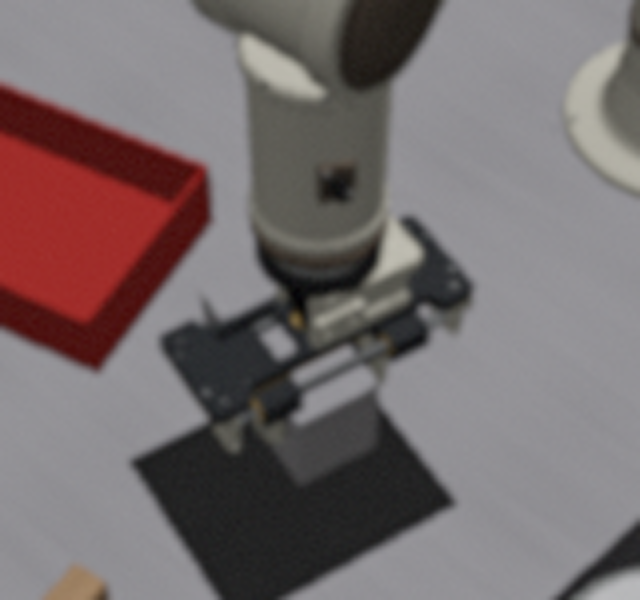

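Call:
{"method": "apply_moves", "body": {
  "commands": [
    [40, 0, 1.2, -0.4, 0],
    [40, 0.3, 2.5, -0.4, 0],
    [40, 0.4, 3.5, -0.4, 0],
    [40, 0.4, 4, -0.4, 0],
    [40, 0.4, 4, 0, 0],
    [40, 0.4, 4, 0, 0],
    [40, 0.4, 4, 0, 0],
    [40, 0.4, 4, 0, 0],
    [40, 0.3, 2.8, 0, 0],
    [40, 0, 1.5, 0, 0]
  ]
}}

```text
time_s: 29.9
tool_pos: [478.7, -284.1, 140.1]
eef_rot: [0.001, 0.989, -0.148, -0.001]
wrist_force: [-2.0, 1.0, -3.8]
grip_width: 61.9
```

Call:
{"method": "apply_moves", "body": {
  "commands": [
    [40, 0, 0, 0, -5],
    [40, 0, 0, 0, -7.5],
    [40, 0, 0, 0, -7.5],
    [40, 0, 0, 0, -6],
    [40, 0, 0, 0, -4],
    [40, 0, 0, 0, 0]
  ]
}}

```text
time_s: 30.5
tool_pos: [480.8, -279.1, 140.1]
eef_rot: [-0.001, 0.993, 0.116, -0.001]
wrist_force: [0.2, -0.0, -3.6]
grip_width: 61.8
```

Run:
```python
from h import *
slope(('scene',),zl=90,zh=240,lo=-60,hi=130)
crop('scene','s16.png',110,270,40,190)
crop('top','t16.png',310,450,140,260)
goto([480,-283,140])
p,Rm=tool(); print(Rm[:,1])
```

```text
wf [ 0.22 -0.03 -3.62] t 30.5
tcp [ 480.8 -279.1  140.1]
scene [(-25, 192, 138, 171, 203), (-15, 37, 202, 204, 205), (-5, 12, 203, 203, 205), (15, 7, 203, 204, 205), (45, 10, 203, 204, 205), (85, 14, 203, 205, 206), (95, 28, 202, 204, 205), (105, 12, 202, 204, 206)]
tcp [ 481.2 -279.6  140.5] xang 13.16 tilt 0.07 -> tool cm [-0.19  0.3   0.05]
[ 2.27678290e-01 -9.73736007e-01 -8.85628426e-04]
```

View pics/s16.png

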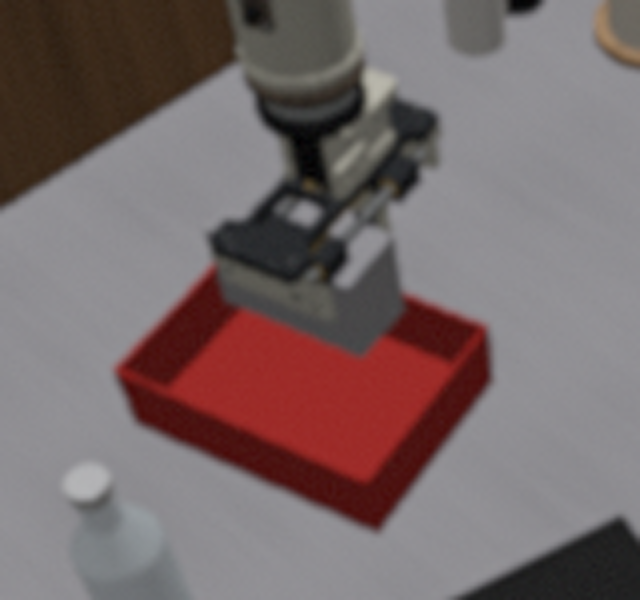

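The can is over the bin, level and held. Now I ease the grip so the mouth swings down.

Call:
{"method": "apply_moves", "body": {
  "commands": [
    [40, 0, 0, 0, 0],
    [40, 0, 0, 0, 0]
  ],
  "force": 9
}}

```text
time_s: 30.85
tool_pos: [481.5, -280.0, 140.9]
eef_rot: [-0.0, 0.993, 0.115, -0.0]
wrist_force: [-0.4, 0.8, -3.6]
grip_width: 61.5
```

```bash
cat >> h.py <<'E'
def face(n='scene',lo=-60,hi=130,zl=80,zh=260,name=None,cr=(110,270,40,190)):
    p,Rm=tool(); c=cap(n); P=cloud(c); L=(P-p)@Rm; m=(abs(L[...,0])<26)&(P[...,2]>zl)&(P[...,2]<zh)
    print('t',get_obs()['time_s'],'wf',get_obs()['wrist_force'].round(1),'tcp',p.round(1))
    print([(a+5,int(k.sum()),*np.percentile(P[k][:,2],[10,50,90]).round(0).astype(int).tolist()) for a in range(lo,hi,10) for k in [m&(L[...,1]>=a)&(L[...,1]<a+10)] if k.sum()>5])
    if name:
        u0,u1,v0,v1=cr; cv2.imwrite('pics/'+name,cv2.cvtColor(cv2.resize(c['frame'][v0:v1,u0:u1],None,fx=4,fy=4,interpolation=cv2.INTER_CUBIC),cv2.COLOR_RGB2BGR))
E
python3 - <<'E'
from h import *
face(name='s17.png')
E
```

```text
t 30.9 wf [-0.4  0.3 -3.9] tcp [ 481.5 -280.   140.9]
[(-35, 11, 246, 249, 251), (-25, 260, 138, 180, 248), (-15, 37, 203, 204, 207), (-5, 18, 203, 205, 207), (15, 12, 203, 205, 205), (25, 14, 246, 250, 252), (45, 12, 203, 204, 206), (55, 10, 203, 204, 206), (85, 13, 204, 205, 206), (95, 30, 204, 205, 207), (105, 19, 202, 204, 205)]
```

View pics/s17.png

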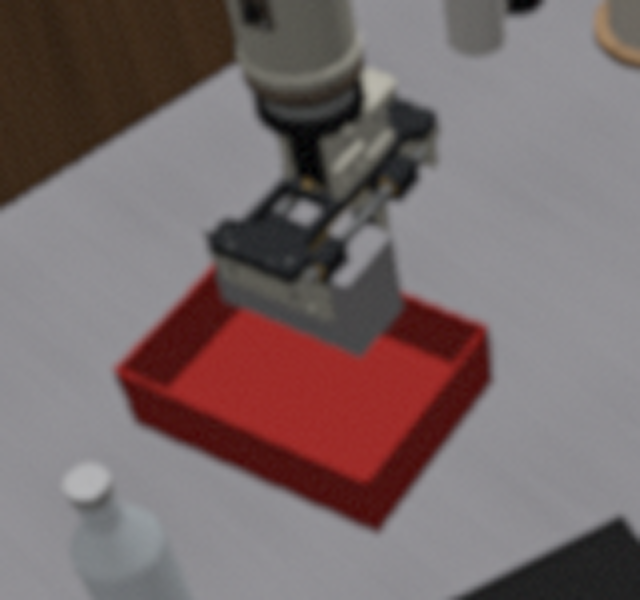

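Call:
{"method": "apply_moves", "body": {
  "commands": [
    [40, 0, 0, 0, 0],
    [40, 0, 0, 0, 0]
  ],
  "force": 6
}}

```text
time_s: 31.1
tool_pos: [481.6, -280.1, 141.0]
eef_rot: [-0.0, 0.993, 0.115, -0.0]
wrist_force: [-1.0, 0.7, -3.9]
grip_width: 62.1
```

Run:
```python
from h import *
face(name='s18.png')
```

```text
t 31.15 wf [-0.  -0.7 -3.8] tcp [ 481.6 -280.1  141. ]
[(-35, 14, 246, 248, 251), (-25, 265, 141, 179, 249), (-15, 37, 203, 205, 207), (-5, 18, 203, 204, 206), (15, 10, 203, 204, 205), (25, 17, 228, 247, 250), (45, 11, 202, 203, 204), (55, 11, 201, 203, 204), (95, 23, 199, 201, 202), (105, 22, 198, 200, 202)]
```

Call:
{"method": "apply_moves", "body": {
  "commands": [
    [40, 0, 0, 0, 0],
    [40, 0, 0, 0, 0]
  ],
  "force": 4.5
}}

```text
time_s: 31.35
tool_pos: [481.6, -280.2, 141.0]
eef_rot: [0.0, 0.993, 0.115, 0.0]
wrist_force: [0.2, 0.3, -4.5]
grip_width: 61.8
```

Run:
```python
from h import *
face(name='s18.png')
```

```text
t 31.4 wf [-0.4 -0.5 -4.2] tcp [ 481.6 -280.2  141. ]
[(-45, 40, 138, 143, 149), (-35, 126, 150, 163, 213), (-25, 152, 178, 193, 250), (-15, 52, 201, 206, 209), (-5, 12, 203, 204, 205), (25, 18, 193, 248, 250)]
```

View pics/s18.png

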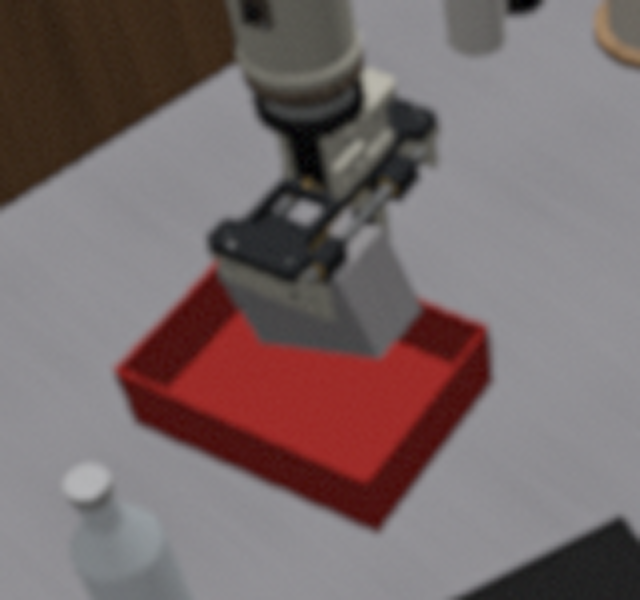

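About 22° past level. I hold firmly for a moment so step 2 counts, then continue.

Call:
{"method": "apply_moves", "body": {
  "commands": [
    [40, 0, 0, 0, 0],
    [40, 0, 0, 0, 0]
  ],
  "force": 15
}}

```text
time_s: 31.6
tool_pos: [481.6, -280.1, 141.0]
eef_rot: [0.0, 0.993, 0.115, -0.0]
wrist_force: [0.3, -0.4, -3.7]
grip_width: 62.1
```

Run:
```python
from h import *
face(name='s19.png')
```

```text
t 31.65 wf [ 0.4  0.2 -4.4] tcp [ 481.6 -280.1  141. ]
[(-45, 79, 142, 150, 157), (-35, 109, 160, 170, 182), (-25, 136, 182, 194, 250), (-15, 57, 200, 205, 210), (-5, 11, 203, 205, 206), (25, 15, 247, 248, 251)]
```

View pics/s19.png

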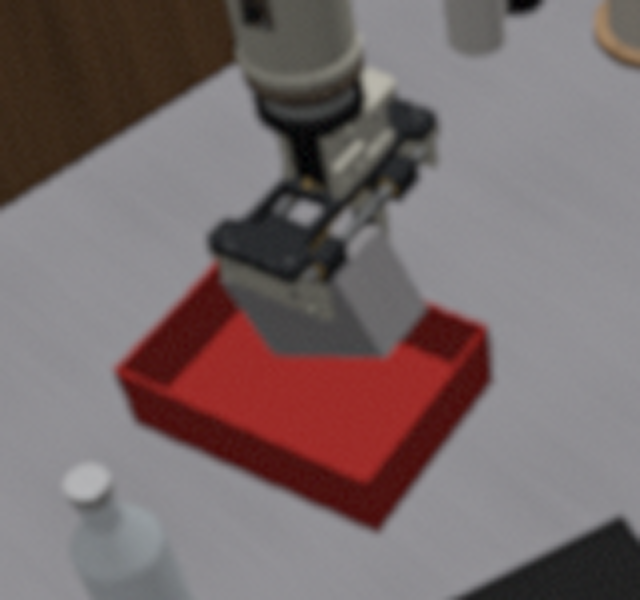

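Call:
{"method": "apply_moves", "body": {
  "commands": [
    [40, 0, 0, 0, 0],
    [40, 0, 0, 0, 0]
  ],
  "force": 4.5
}}

```text
time_s: 31.85
tool_pos: [481.6, -280.2, 141.0]
eef_rot: [0.0, 0.993, 0.115, 0.0]
wrist_force: [-0.9, 0.2, -4.3]
grip_width: 62.0
```

Run:
```python
from h import *
face(name='s20.png')
```

```text
t 31.9 wf [ 0.7 -0.1 -4. ] tcp [ 481.6 -280.2  141. ]
[(-45, 85, 143, 151, 159), (-35, 102, 162, 170, 248), (-25, 135, 181, 193, 250), (-15, 54, 200, 206, 209), (-5, 13, 202, 204, 205), (25, 14, 245, 249, 250)]
```

View pics/s20.png

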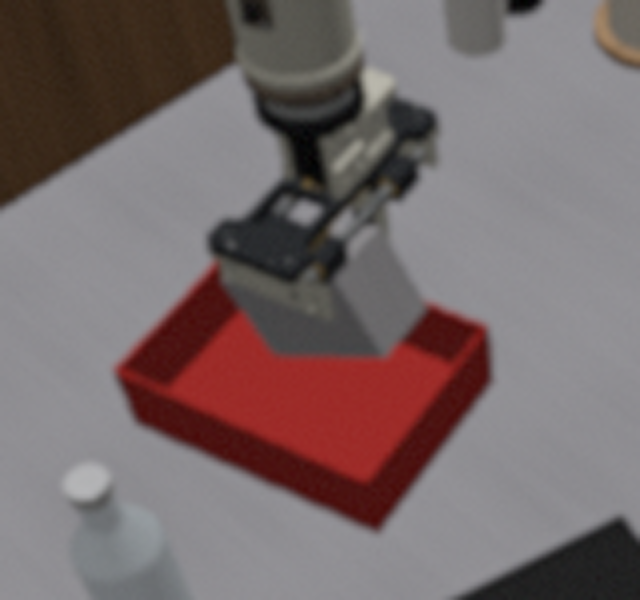

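Call:
{"method": "apply_moves", "body": {
  "commands": [
    [40, 0, 0, 0, 0],
    [40, 0, 0, 0, 0]
  ],
  "force": 3.2
}}

```text
time_s: 32.1
tool_pos: [481.6, -280.2, 141.0]
eef_rot: [0.0, 0.993, 0.115, 0.0]
wrist_force: [0.5, -0.4, -3.0]
grip_width: 62.0
```

Run:
```python
from h import *
face(name='s21.png')
```

```text
t 32.15 wf [ 0.3 -0.2 -4. ] tcp [ 481.6 -280.2  141. ]
[(-55, 27, 144, 147, 149), (-45, 83, 149, 157, 165), (-35, 88, 166, 174, 185), (-25, 125, 183, 192, 250), (-15, 67, 197, 202, 207), (-5, 11, 200, 204, 205), (25, 14, 247, 249, 250)]
```

View pics/s21.png

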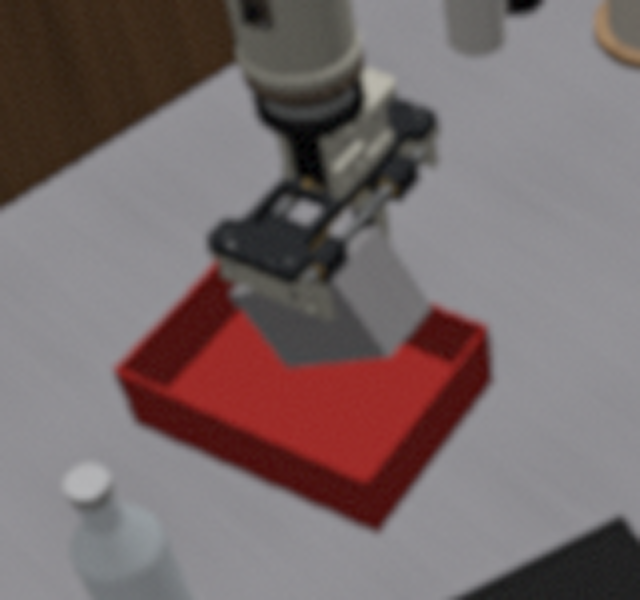

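About 30° now, on the edge of sliding. I grip firmly and shake along the can's axis to start the prints.

Call:
{"method": "apply_moves", "body": {
  "commands": [
    [40, 0, 0, 0, 0],
    [40, 0, 2, 0, 0],
    [40, 0, 2, 0, 0],
    [40, 0, -3, 0, 0],
    [40, 0, -3, 0, 0],
    [40, 0, 3, 0, 0],
    [40, 0, 3, 0, 0],
    [40, 0, -3, 0, 0],
    [40, 0, -1, 0, 0],
    [40, 0, 0, 0, 0]
  ],
  "force": 30
}}

```text
time_s: 33.15
tool_pos: [481.7, -277.7, 140.9]
eef_rot: [-0.001, 0.993, 0.117, -0.0]
wrist_force: [-0.2, -0.4, -2.7]
grip_width: 62.1
```

Run:
```python
from h import *
face(name='s22.png')
```

```text
t 33.2 wf [-0.5  0.  -2.7] tcp [ 481.7 -277.7  140.9]
[(-55, 29, 144, 147, 150), (-45, 79, 150, 157, 165), (-35, 91, 166, 174, 248), (-25, 119, 182, 190, 249), (-15, 67, 196, 202, 207), (-5, 11, 200, 203, 205), (25, 13, 246, 249, 250)]
```

View pics/s22.png

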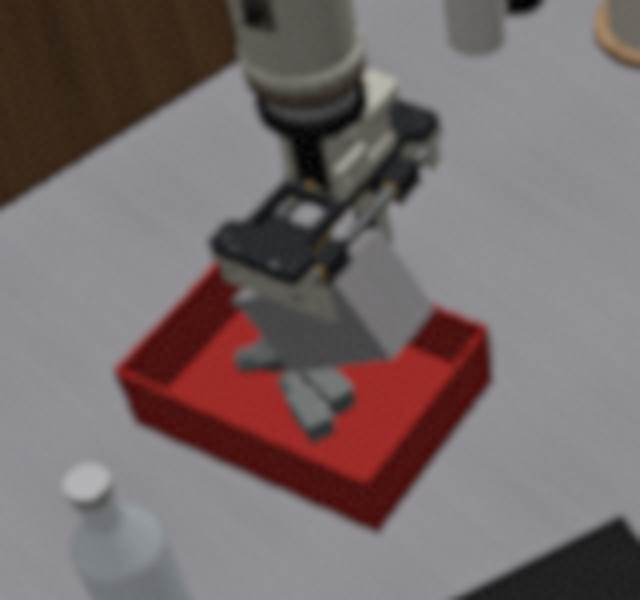

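All three prints lie in the bin at crop (258,357), (305,405) and (330,385). The measured weight has also dropped to the empty can's. I carry the can back to the mat.

Call:
{"method": "apply_moves", "body": {
  "commands": [
    [40, 0, 0, -2, 0],
    [40, 0, -1, -2, 0],
    [40, 0, -2, -1, 5],
    [40, 0, -3, 0, 8],
    [40, 0, -3, 0, 8],
    [40, 0, -4, 0, 6],
    [40, 0, -4, 0, 3],
    [40, 0, -4, 0, 0],
    [40, 0, -3, 0, 0],
    [40, 0, 0, 0, 0]
  ]
}}

```text
time_s: 34.2
tool_pos: [507.5, -40.2, 191.6]
eef_rot: [-0.001, 0.99, -0.142, 0.001]
wrist_force: [-0.5, 0.4, -3.4]
grip_width: 61.9
```

Run:
```python
from h import *
goto([540,18,185]); c=cap('top'); cv2.imwrite('pics/t23.png',cv2.cvtColor(cv2.resize(c['frame'][140:260,310:450],None,fx=5,fy=5),cv2.COLOR_RGB2BGR))
```

```text
tcp [507.5 -40.2 191.6] xang -16.3 tilt 0.19 -> tool cm [ 1.48 -6.5   0.68]
```

View pics/t23.png

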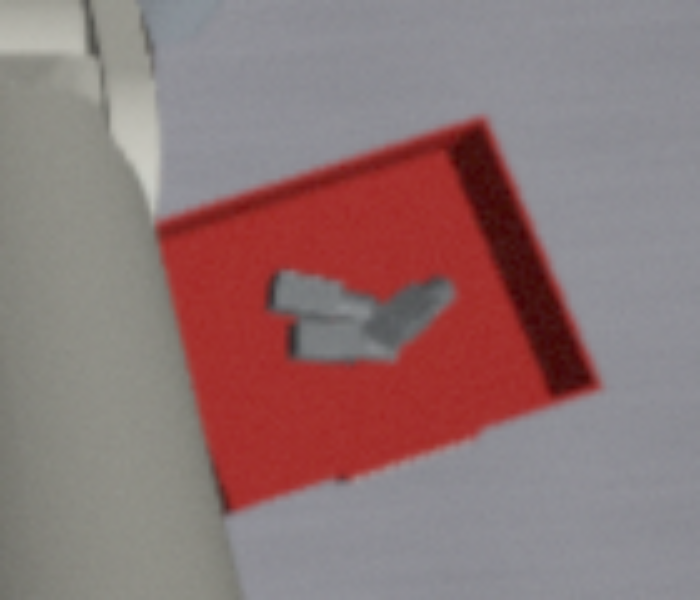

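Call:
{"method": "apply_moves", "body": {
  "commands": [
    [40, 0.4, -0.7, 1, 0],
    [40, 0.5, -1.5, 2, 0],
    [40, 0.5, -1.5, 3, 0],
    [40, 0, 0, 3, 0],
    [40, 0, 0, 2, 0],
    [40, 0, 0, 0.5, 0],
    [40, 0, 0, 0, 0]
  ]
}}

```text
time_s: 34.95
tool_pos: [528.9, -15.6, 75.1]
eef_rot: [0.0, 0.989, -0.147, -0.001]
wrist_force: [0.4, -0.3, -3.0]
grip_width: 61.8
```

Call:
{"method": "apply_moves", "body": {
  "commands": [
    [40, 0, 0, 0, 0],
    [40, 0, 0, 0.4, 0],
    [40, 0, -0.1, 0.3, 0],
    [40, 0, -0.2, 0.3, 0],
    [40, 0, -0.3, 0.4, 0],
    [40, 0, -0.3, 0.4, 0],
    [40, 0, -0.3, 0.4, 0],
    [40, 0, 0, 0, 0]
  ],
  "force": 8
}}

```text
time_s: 35.75
tool_pos: [535.6, -0.1, 55.5]
eef_rot: [-0.001, 0.99, -0.144, 0.002]
wrist_force: [1.8, 2.4, 0.8]
grip_width: 62.1
```

Run:
```python
from h import *
face(zl=8,zh=150,name='s24.png',cr=(180,340,100,250))
```

```text
t 35.8 wf [1.4 3.4 3.3] tcp [ 5.356e+02 -1.000e-01  5.550e+01]
[(-45, 104, 54, 62, 72), (-35, 124, 76, 87, 96), (-25, 123, 101, 112, 121), (-15, 40, 118, 120, 122), (-5, 19, 115, 116, 118), (5, 7, 110, 111, 112), (15, 29, 105, 107, 110), (45, 9, 94, 95, 97), (55, 10, 89, 91, 93), (65, 10, 86, 89, 90)]
```

View pics/s24.png

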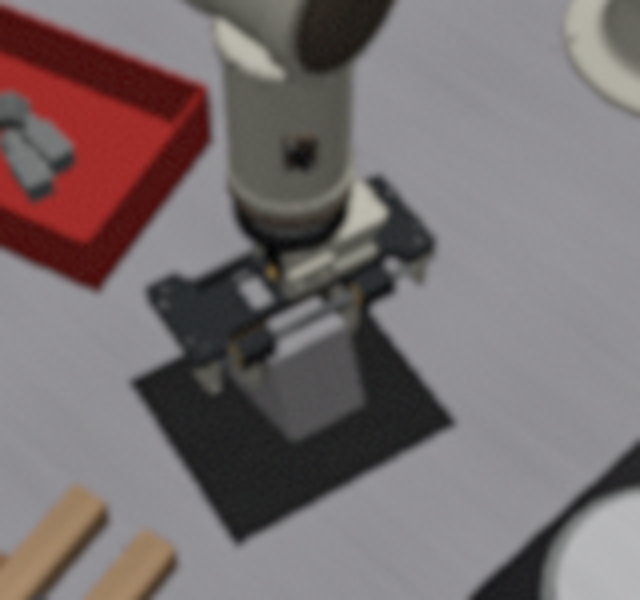

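Call:
{"method": "apply_moves", "body": {
  "commands": [
    [40, 0, -0.3, 0.4, 0],
    [40, 0, -0.3, 0.4, 0],
    [40, 0, -0.3, 0.4, 0],
    [40, 0, -0.3, 0.4, 0],
    [40, 0, -0.3, 0.4, 0],
    [40, 0, -0.2, 0.3, 0],
    [40, 0, 0, 0, 0]
  ],
  "force": 6
}}

```text
time_s: 36.5
tool_pos: [536.9, 13.4, 30.0]
eef_rot: [0.0, 0.989, -0.146, -0.001]
wrist_force: [-0.2, 0.9, -2.7]
grip_width: 62.2
```

Run:
```python
from h import *
face(zl=30,zh=150)
```

```text
t 36.55 wf [ 0.1 -0.2 -3.6] tcp [536.9  13.4  30. ]
[(-35, 142, 35, 53, 91), (-25, 136, 74, 89, 139), (-15, 49, 87, 88, 90), (-5, 17, 86, 88, 90), (5, 18, 85, 87, 88), (15, 11, 84, 86, 87), (25, 8, 84, 112, 140), (35, 12, 83, 84, 86), (45, 12, 83, 84, 87), (55, 7, 81, 82, 83), (85, 34, 78, 81, 82), (95, 30, 78, 80, 82)]
```

Call:
{"method": "apply_moves", "body": {
  "commands": [
    [40, 0, -0.1, 0.3, 0],
    [40, 0, 0, 0.3, 0],
    [40, 0, 0, 0.1, 0],
    [40, 0, 0, 0, 0]
  ]
}}

```text
time_s: 36.95
tool_pos: [537.9, 14.3, 23.8]
eef_rot: [0.0, 0.989, -0.146, -0.0]
wrist_force: [-0.4, 0.1, -3.9]
grip_width: 62.2
```

Run:
```python
from h import *
face(zl=30,zh=150)
```

```text
t 37.0 wf [ 0.8  0.6 -2.8] tcp [537.9  14.3  23.8]
[(-35, 106, 35, 59, 131), (-25, 143, 52, 80, 134), (-15, 47, 79, 81, 83), (-5, 24, 79, 81, 83), (5, 23, 79, 82, 136), (15, 12, 79, 80, 82), (25, 9, 79, 127, 133), (35, 15, 78, 81, 82), (45, 11, 79, 81, 82), (75, 14, 79, 80, 81), (85, 27, 77, 80, 81), (95, 30, 77, 79, 82)]
```

Call:
{"method": "apply_moves", "body": {
  "commands": [
    [40, 0, 0, 0.1, 0],
    [100, 0, 0, 0, 0],
    [100, 0, 0, 0, 0],
    [100, 0, 0, 0, 0],
    [100, 0, 0, 0, 0],
    [100, 0, 0, 0, 0]
  ]
}}

```text
time_s: 37.6
tool_pos: [538.2, 14.3, 23.1]
eef_rot: [-0.0, 0.989, -0.146, 0.0]
wrist_force: [0.5, 0.1, -0.6]
grip_width: 90.9
```

Call:
{"method": "apply_moves", "body": {
  "commands": [
    [100, 0, 0, -2, 0],
    [100, 0, 0, -2, 0],
    [100, 0, 2, -2, 0],
    [100, 0, 3, 0, 0],
    [100, 0, 2.5, 0, 0],
    [100, 0, 0, 0, 0]
  ]
}}

```text
time_s: 38.2
tool_pos: [515.3, -61.8, 83.3]
eef_rot: [0.001, 0.989, -0.149, -0.0]
wrist_force: [-0.2, -0.6, -0.1]
grip_width: 91.8
```

Run:
```python
from h import *
p,Rm=tool()
for n in ('wrist','scene'):
    c=cap(n); P=cloud(c); m=(P[...,2]>70)&(P[...,2]<88)&(abs(P[...,0]-530)<100)&(P[...,1]<110)&(P[...,1]>-130); L=(P-p)@Rm
    r=cv2.minAreaRect(P[m][:,:2].astype(np.float32));print(n,r,L[m][:,:2].min(0),L[m][:,:2].max(0))
crop('scene','s25.png',180,340,100,250); print(p)
```

```text
wrist ((527.2291259765625, -19.637344360351562), (130.74838256835938, 62.387611389160156), 73.24795532226562) [ -32.44317371 -109.33772241] [30.42030446 21.51885971]
scene ((529.7228393554688, -18.780166625976562), (133.50111389160156, 63.4808235168457), 73.06066131591797) [ -30.74880846 -112.13156674] [32.7675076  21.39796707]
[515.27843578 -61.84976157  83.32894415]
```

View pics/s25.png

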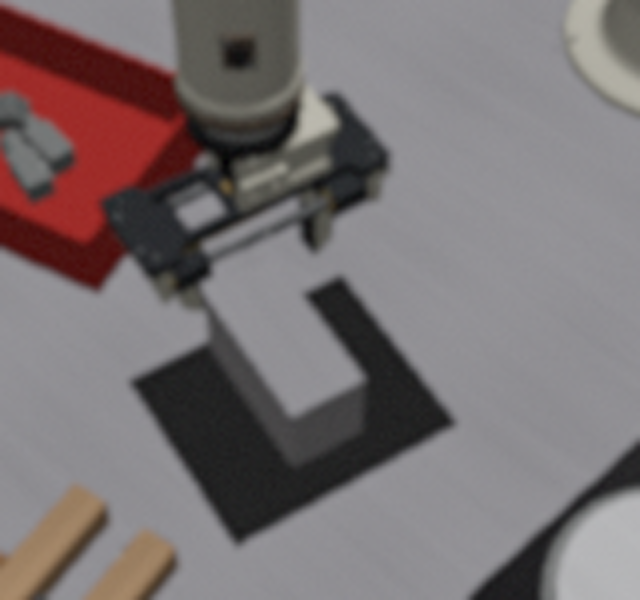

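Call:
{"method": "apply_moves", "body": {
  "commands": [
    [100, 0, 0, 2, 0],
    [100, 0, 0, 2, 0],
    [100, 0, 0, 2, 0],
    [100, 0, 0, 0.7, 0],
    [100, 0, 0, 0, 0],
    [40, 0, 0, 0, 0],
    [40, 0, 0, 0, 0],
    [40, 0, 0, 0, 0],
    [40, 0, 0, 0, 0],
    [40, 0, 0, 0, 0]
  ],
  "force": 20
}}

```text
time_s: 39.35
tool_pos: [516.9, -57.4, 16.6]
eef_rot: [-0.0, 0.989, -0.146, 0.0]
wrist_force: [-0.2, 0.3, 4.1]
grip_width: 62.1
```

Call:
{"method": "apply_moves", "body": {
  "commands": [
    [40, 0, 0, 0, 0],
    [40, 0, 0, -1, 0],
    [40, 0, 0, -2, 0],
    [40, 0, 0, -3, 0],
    [40, 0, 0, -3, 0],
    [40, 0, 0, -2, 0],
    [40, 0, 0, -1, 0],
    [40, 0, 0, 0, 0]
  ]
}}

```text
time_s: 40.15
tool_pos: [517.2, -57.5, 137.2]
eef_rot: [-0.0, 0.989, -0.146, 0.001]
wrist_force: [0.5, -0.7, -3.0]
grip_width: 62.1
```

Call:
{"method": "apply_moves", "body": {
  "commands": [
    [40, 0, 0, 0, 0],
    [40, 0, 0, 0, 0]
  ],
  "force": 7
}}

```text
time_s: 40.35
tool_pos: [515.3, -57.1, 134.6]
eef_rot: [0.0, 0.989, -0.146, -0.001]
wrist_force: [-0.4, 0.1, -3.5]
grip_width: 61.9
```

Run:
```python
from h import *
face('wrist',lo=-140,zl=8,zh=190)
```

```text
t 40.4 wf [-0.3 -0.7 -3.3] tcp [515.3 -57.1 134.6]
[(-95, 1027, 140, 142, 144), (-85, 1416, 145, 148, 150), (-75, 1473, 151, 154, 156), (-65, 1596, 157, 159, 162), (-55, 1646, 163, 165, 168), (-45, 1822, 169, 171, 174), (-35, 1889, 175, 177, 180), (-25, 2042, 180, 183, 185), (-15, 1494, 186, 188, 190)]
```

Call:
{"method": "apply_moves", "body": {
  "commands": [
    [40, 0, 0, 0, 0],
    [40, 0, 0, 0, 0]
  ],
  "force": 5
}}

```text
time_s: 40.6
tool_pos: [515.9, -57.6, 135.2]
eef_rot: [0.0, 0.989, -0.146, -0.001]
wrist_force: [-0.4, -0.3, -2.8]
grip_width: 61.7
```

Call:
{"method": "apply_moves", "body": {
  "commands": [
    [40, 0, 0, 0, 0],
    [40, 0, 0, 0, 0],
    [40, 0, 0, 0, 0]
  ],
  "force": 3
}}

```text
time_s: 40.9
tool_pos: [516.5, -57.4, 136.0]
eef_rot: [-0.0, 0.989, -0.146, 0.0]
wrist_force: [-0.3, 0.3, -2.2]
grip_width: 61.7
```

Run:
```python
from h import *
face('wrist',lo=-140,zl=8,zh=200)
face('scene',lo=-140,zl=8,zh=200,name='s26.png',cr=(180,340,100,250))
```

```text
t 40.95 wf [-0.1 -0.2 -3.9] tcp [516.5 -57.4 136. ]
[(-55, 811, 93, 100, 107), (-45, 1113, 111, 119, 126), (-35, 1416, 130, 138, 145), (-25, 1889, 149, 157, 165), (-15, 2517, 169, 177, 184), (-5, 1127, 186, 189, 192), (45, 604, 136, 139, 142), (55, 756, 143, 147, 150)]
t 41.0 wf [-0.4  0.5 -3.4] tcp [516.6 -57.4 136.1]
[(-55, 100, 93, 100, 108), (-45, 116, 110, 118, 127), (-35, 114, 129, 137, 146), (-25, 121, 148, 157, 166), (-15, 125, 168, 177, 186), (-5, 87, 186, 192, 198), (55, 19, 146, 149, 152), (65, 11, 168, 170, 171)]
```

View pics/s26.png

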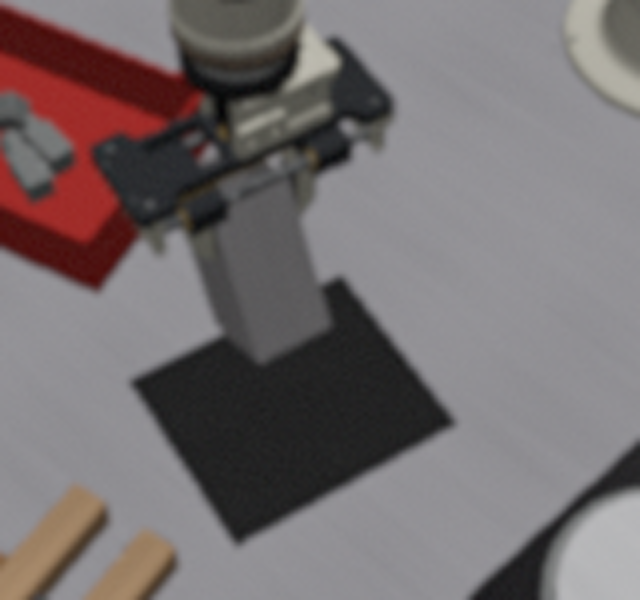

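It has stopped at θ≈27° with the pads 14 mm off-centre. Here, pressing the foot edge on the rubber while pulling back should level it, so I do that gently on the mat.

Call:
{"method": "apply_moves", "body": {
  "commands": [
    [40, 0, 0, 1, 0],
    [40, 0, 0, 1.5, 0],
    [40, 0, 0, 1.2, 0],
    [40, 0, 0, 0.6, 0],
    [40, 0, 0, 0.3, 0],
    [40, 0, 0, 0, 0]
  ],
  "force": 8
}}

```text
time_s: 41.6
tool_pos: [516.3, -57.4, 89.6]
eef_rot: [0.0, 0.989, -0.146, -0.0]
wrist_force: [-0.1, 0.6, -2.7]
grip_width: 62.0
```

Call:
{"method": "apply_moves", "body": {
  "commands": [
    [40, 0, -0.5, 0, 0],
    [40, 0, -0.5, 0.1, 0],
    [40, 0, -0.5, 0.1, 0],
    [40, 0, -0.5, 0.2, 0],
    [40, 0, -0.5, 0.2, 0],
    [40, 0, 0, 0, 0]
  ]
}}

```text
time_s: 42.2
tool_pos: [524.2, -32.2, 84.1]
eef_rot: [-0.0, 0.989, -0.145, 0.0]
wrist_force: [0.4, 0.5, -1.4]
grip_width: 61.7
```

Run:
```python
from h import *
face('wrist',lo=-140,zl=8,zh=170)
face('scene',lo=-140,zl=8,zh=170,name='s27.png',cr=(180,340,100,250))
```

```text
t 42.25 wf [ 0.4  0.5 -2.2] tcp [524.2 -32.2  84.1]
[(-55, 693, 40, 47, 52), (-45, 1114, 56, 65, 72), (-35, 1431, 76, 85, 92), (-25, 1880, 96, 105, 112), (-15, 2536, 116, 125, 132), (-5, 1148, 134, 137, 140), (5, 415, 153, 154, 155), (45, 583, 84, 87, 90), (55, 766, 91, 95, 98)]
t 42.3 wf [ 0.5  1.4 -1.8] tcp [524.1 -32.7  84.1]
[(-55, 81, 40, 46, 53), (-45, 108, 54, 63, 72), (-35, 107, 75, 85, 93), (-25, 112, 96, 105, 113), (-15, 116, 115, 125, 132), (-5, 64, 134, 140, 146), (45, 10, 85, 88, 90), (55, 14, 89, 91, 110), (65, 18, 110, 117, 120)]
```

View pics/s27.png

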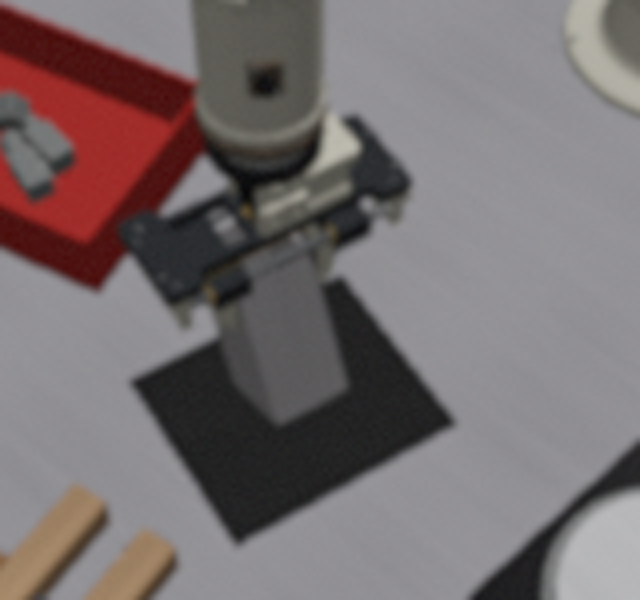

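Call:
{"method": "apply_moves", "body": {
  "commands": [
    [40, 0, 0, 0.3, 0],
    [40, 0, 0, 0.2, 0],
    [40, 0, -0.4, 0.1, 0],
    [40, 0, -0.4, 0.1, 0],
    [40, 0, -0.4, 0.1, 0],
    [40, 0, -0.4, 0.1, 0],
    [40, 0, 0, 0, 0]
  ]
}}

```text
time_s: 43.0
tool_pos: [528.9, -17.3, 75.9]
eef_rot: [-0.001, 0.989, -0.145, 0.0]
wrist_force: [-1.0, 2.2, 6.1]
grip_width: 62.1
```

Run:
```python
from h import *
face('wrist',lo=-140,zl=8,zh=170)
```

```text
t 43.05 wf [-0.7  2.   5.9] tcp [528.9 -17.3  75.9]
[(-45, 526, 31, 37, 43), (-35, 1325, 48, 60, 72), (-25, 2020, 78, 90, 101), (-15, 3278, 108, 121, 131), (-5, 895, 134, 137, 151), (45, 659, 74, 78, 82), (55, 766, 83, 87, 91)]
```

Call:
{"method": "apply_moves", "body": {
  "commands": [
    [40, 0, -0.4, 0.1, 0],
    [40, 0, -0.4, 0.1, 0],
    [40, 0, -0.4, 0.1, 0],
    [40, 0, -0.4, 0.2, 0],
    [40, 0, -0.3, 0.2, 0],
    [40, 0, 0, 0, 0]
  ]
}}

```text
time_s: 43.65
tool_pos: [534.5, 1.6, 68.2]
eef_rot: [-0.001, 0.989, -0.145, 0.0]
wrist_force: [-1.3, 2.8, 4.0]
grip_width: 62.1
```

Run:
```python
from h import *
face('wrist',lo=-140,zl=8,zh=170)
face('scene',lo=-140,zl=8,zh=170,name='s28.png',cr=(180,340,100,250))
```

```text
t 43.7 wf [-0.5  4.   4.3] tcp [534.5   1.6  68.2]
[(-25, 1662, 23, 49, 67), (-15, 4594, 81, 110, 129), (-5, 10, 130, 131, 131), (55, 1565, 57, 68, 78)]
t 43.75 wf [-0.5  4.1  4.5] tcp [534.6   1.6  68.3]
[(-25, 195, 22, 46, 70), (-15, 232, 81, 106, 130), (55, 42, 57, 92, 108), (65, 6, 106, 112, 116)]
```

View pics/s28.png

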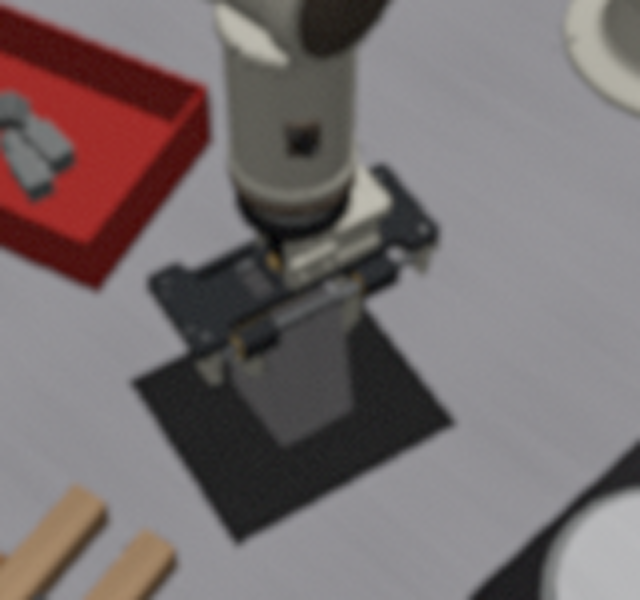

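Call:
{"method": "apply_moves", "body": {
  "commands": [
    [40, 0, -0.4, 0, 0],
    [40, 0, -0.4, 0, 0],
    [40, 0, -0.4, 0, 0],
    [40, 0, -0.3, 0, 0],
    [40, 0, 0, 0, 0]
  ],
  "force": 6
}}

```text
time_s: 44.25
tool_pos: [538.0, 15.2, 67.6]
eef_rot: [-0.0, 0.989, -0.145, -0.0]
wrist_force: [0.0, -0.1, -2.9]
grip_width: 62.0
```

Run:
```python
from h import *
face('wrist',lo=-140,zl=8,zh=170)
p,Rm=tool()
c=load('wrist');P=cloud(c);L=(P-p)@Rm;m=(abs(L[...,0])<25)&(L[...,1]<20)&(L[...,1]>-60)
for a in range(10,150,10):
    k=m&(P[...,2]>=a)&(P[...,2]<a+10)
    if k.sum()>10: print(a+5,k.sum(),np.median(L[k][:,1]).round(1))
```

```text
t 44.3 wf [ 0.1  0.6 -3.8] tcp [538.   15.2  67.6]
[(-25, 1329, 21, 43, 60), (-15, 4779, 75, 108, 129), (55, 1562, 55, 67, 77)]
15 112 -26.6
25 220 -25.5
35 243 -24.2
45 271 -22.8
55 315 -21.4
65 375 -20.1
75 422 -18.7
85 488 -17.3
95 580 -16.0
105 695 -14.6
115 820 -13.2
125 1019 -11.8
135 305 -11.0
```

Call:
{"method": "apply_moves", "body": {
  "commands": [
    [40, 0, 0, 0.2, 0],
    [40, 0, 0, 0.2, 0],
    [40, 0, 0, 0.2, 0],
    [40, 0, 0, 0.1, 0],
    [40, 0, 0, 0, 0]
  ],
  "force": 5
}}

```text
time_s: 44.8
tool_pos: [538.8, 16.2, 61.9]
eef_rot: [-0.001, 0.989, -0.145, 0.0]
wrist_force: [-1.9, 3.7, 4.6]
grip_width: 62.5
```

```bash
cat >> h.py <<'E'
def back(ymin=-60,ymax=20,zm=150):
    p,Rm=tool(); c=cap('wrist');P=cloud(c);L=(P-p)@Rm;m=(abs(L[...,0])<25)&(L[...,1]<ymax)&(L[...,1]>ymin)
    print('t',get_obs()['time_s'],'wf',get_obs()['wrist_force'].round(1),'tcp',p.round(1))
    o=[]
    for a in range(10,zm,5):
        k=m&(P[...,2]>=a)&(P[...,2]<a+5)
        if k.sum()>30: o.append((a+2.5,np.median(L[k][:,1])))
    o=np.array(o); f=np.polyfit(o[:,0],o[:,1],1); print('tilt deg',np.degrees(np.arctan(f[0])).round(1),'zmax',o[-1],'zmin',o[0])
E
python3 - <<'E'
from h import *
back()
crop('scene','s29.png',180,340,100,250)
E
```

```text
t 44.85 wf [-0.6  4.2  5.3] tcp [538.8  16.2  61.9]
tilt deg 5.3 zmax [132.5        -13.91511334] zmin [ 12.5        -25.00680128]
```

View pics/s29.png

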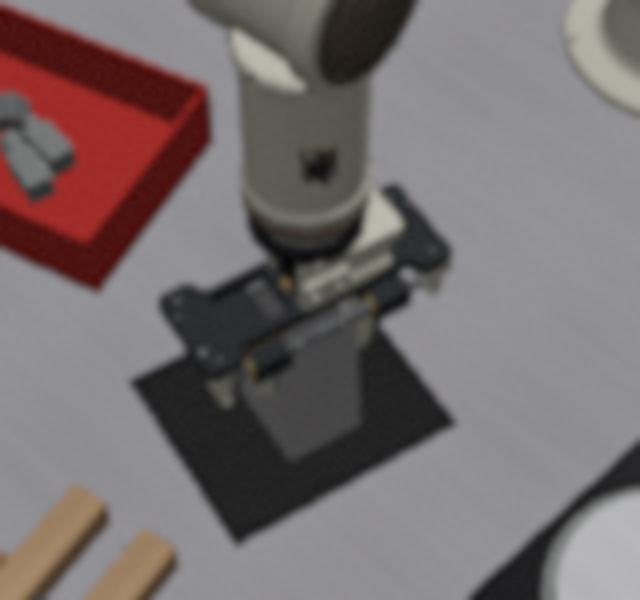

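Call:
{"method": "apply_moves", "body": {
  "commands": [
    [40, 0, -0.1, 0.1, 0],
    [40, 0, -0.1, 0.1, 0],
    [40, 0, -0.1, 0.1, 0],
    [40, 0, 0, 0, 0]
  ],
  "force": 3
}}

```text
time_s: 45.3
tool_pos: [539.1, 17.6, 57.9]
eef_rot: [-0.0, 0.989, -0.146, 0.0]
wrist_force: [-0.2, 3.1, 2.9]
grip_width: 62.4
```

Run:
```python
from h import *
back()
```

```text
t 45.35 wf [-0.6  2.5  3.6] tcp [539.1  17.6  57.9]
tilt deg 3.3 zmax [137.5        -16.78143144] zmin [ 12.5        -23.71943089]
```

Call:
{"method": "apply_moves", "body": {
  "commands": [
    [40, 0, 0, 0.1, 0],
    [40, 0, 0, 0.1, 0],
    [40, 0, 0, 0, 0],
    [100, 0, 0, 0, 0],
    [100, 0, 0, 0, 0],
    [100, 0, 0, 0, 0],
    [100, 0, 0, 0, 0],
    [100, 0, 0, 0, 0]
  ]
}}

```text
time_s: 46.15
tool_pos: [539.0, 17.1, 55.9]
eef_rot: [0.0, 0.989, -0.146, -0.0]
wrist_force: [-0.6, -0.6, -0.5]
grip_width: 91.4
```

Call:
{"method": "apply_moves", "body": {
  "commands": [
    [100, 0, 0, -2, 0],
    [100, 0, 0, -3, 0],
    [100, 0, 0, -1, 0],
    [100, 0, 0, 0, 0]
  ]
}}

```text
time_s: 46.55
tool_pos: [540.6, 17.4, 117.6]
eef_rot: [-0.001, 0.989, -0.146, 0.002]
wrist_force: [-0.3, 0.3, -0.3]
grip_width: 91.9
```

Run:
```python
from h import *
back()
p,Rm=tool()
for n in ('wrist','scene'):
    c=cap(n); P=cloud(c); m=(P[...,2]>126)&(P[...,2]<141)&(abs(P[...,0]-530)<70)&(P[...,1]<90)&(P[...,1]>-80); L=(P-p)@Rm
    print(n,m.sum(),cv2.minAreaRect(P[m][:,:2].astype(np.float32)),L[m].min(0).round(1),L[m].max(0).round(1))
crop('scene','s30.png',180,340,100,250)
```

```text
t 46.6 wf [-0.9 -0.6  0.3] tcp [540.6  17.4 117.6]
tilt deg 0.1 zmax [132.5        -23.01608057] zmin [ 22.5        -23.90285339]
wrist 2345 ((534.2728271484375, 4.149566650390625), (77.86441802978516, 62.253536224365234), 73.02669525146484) [-32.3 -24.8 -19.8] [30.1 53.  -9.7]
scene 102 ((539.3430786132812, 23.232511520385742), (92.3426513671875, 59.67060470581055), 11.721707344055176) [-31.1 -26.6 -24.4] [48.7 42.6 -9.8]
```

View pics/s30.png

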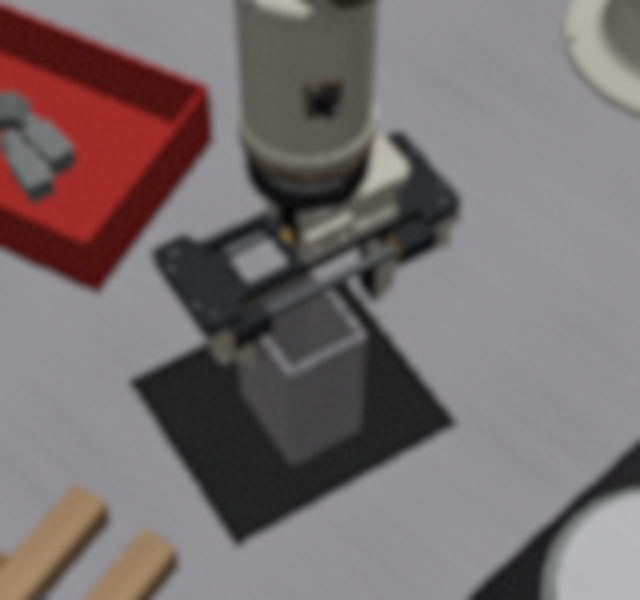

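The can stands upright (0.1°) and empty on the mat. I regrip it on its axis and carry it to the turntable.

Call:
{"method": "apply_moves", "body": {
  "commands": [
    [100, 0, 1.4, 0, 0],
    [100, 0, 0, 1.5, 0],
    [100, 0, 0, 1.1, 0],
    [100, 0, 0, 0, 0],
    [40, 0, 0, 0, 0],
    [40, 0, 0, 0, 0],
    [40, 0, 0, 0, 0],
    [40, 0, 0, 0, 0],
    [40, 0, 0, 0, 0],
    [40, 0, 0, 0, 0]
  ],
  "force": 30
}}

```text
time_s: 47.75
tool_pos: [535.2, 4.0, 90.4]
eef_rot: [-0.0, 0.989, -0.146, 0.0]
wrist_force: [0.1, 0.9, 1.7]
grip_width: 61.9
```

Call:
{"method": "apply_moves", "body": {
  "commands": [
    [40, 0, 0, -1, 0],
    [40, 0, 0, -2, 0],
    [40, 0, 0, -3, 0],
    [40, 0, 0, -3, 0],
    [40, 0, 0, -2, 0],
    [40, 0, 0, 0, 0]
  ]
}}

```text
time_s: 48.35
tool_pos: [537.1, 3.9, 203.3]
eef_rot: [-0.001, 0.989, -0.146, 0.003]
wrist_force: [0.5, 0.8, -3.0]
grip_width: 61.9
```

Run:
```python
from h import *
goto([509,317,161]); back(zm=240)
```

```text
tcp [537.1   3.9 203.3] xang -16.77 tilt 0.34 -> tool cm [-11.75 -29.16   4.23]
t 48.4 wf [ 0.1  0.7 -5. ] tcp [537.1   3.9 203.3]
tilt deg -11.3 zmax [237.5        -38.19938608] zmin [117.5        7.873447]
```

Call:
{"method": "apply_moves", "body": {
  "commands": [
    [40, -0.4, -1, 0, 0],
    [40, -1, -2.5, 0, 0],
    [40, -1.4, -3.5, 0, 0],
    [40, -1.6, -4, 0, 0],
    [40, -1.6, -4, 0, 0],
    [40, -1.6, -4, 0, 0],
    [40, -1.6, -4, 0, 0],
    [40, -1.4, -3.5, 0, 0],
    [40, -1, -2.2, 0, 0],
    [40, -0.2, -0.5, 0, 0]
  ]
}}

```text
time_s: 49.4
tool_pos: [502.4, 322.5, 197.5]
eef_rot: [0.0, 0.99, -0.142, -0.002]
wrist_force: [-1.0, 0.1, -3.5]
grip_width: 62.1
```

Call:
{"method": "apply_moves", "body": {
  "commands": [
    [40, 0, 0, 0, 0],
    [40, 0, 0, 0, 0]
  ]
}}

```text
time_s: 49.6
tool_pos: [505.9, 315.7, 198.7]
eef_rot: [0.001, 0.989, -0.146, -0.001]
wrist_force: [-0.5, -0.6, -3.7]
grip_width: 61.9
```

Run:
```python
from h import *
goto([509,317,164.5]); back(zm=225)
c=cap('scene'); crop('scene','s31.png',270,430,150,300)
```

```text
tcp [505.9 315.7 198.7] xang -16.84 tilt 0.17 -> tool cm [ 0.26 -0.23  3.42]
t 49.65 wf [ 0.4  0.2 -2.1] tcp [505.9 315.7 198.7]
tilt deg -4.3 zmax [222.5        -38.15980425] zmin [ 72.5        -46.93655335]
```

View pics/s31.png

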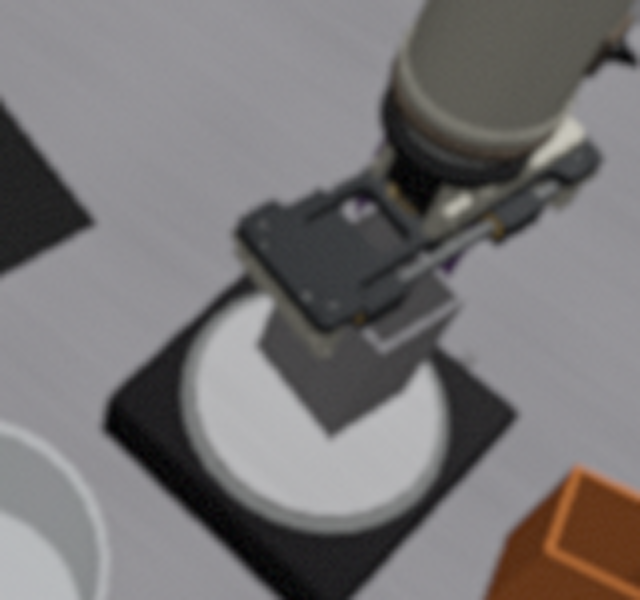

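Call:
{"method": "apply_moves", "body": {
  "commands": [
    [40, 0.3, -0.2, 1, 0],
    [40, 0, 0, 1, 0],
    [40, 0, 0, 0.8, 0],
    [40, 0, 0, 0.5, 0],
    [40, 0, 0, 0.3, 0],
    [40, 0, 0, 0.2, 0],
    [40, 0, 0, 0, 0]
  ]
}}

```text
time_s: 50.45
tool_pos: [509.6, 318.6, 161.8]
eef_rot: [0.0, 0.989, -0.146, -0.0]
wrist_force: [0.9, 0.7, -3.4]
grip_width: 61.8
```

Run:
```python
from h import *
goto([509,317,160.4]); print(get_obs()['wrist_force'].round(1))
p,Rm=tool(); c=cap('wrist');P=cloud(c);L=(P-p)@Rm;m=(abs(L[...,0])<25)&(L[...,1]<-25)&(L[...,1]>-60)
for a in range(80,205,15):
    k=m&(P[...,2]>=a)&(P[...,2]<a+15)
    if k.sum()>10: print(a+7,k.sum(),np.percentile(L[k][:,1],[10,50,90]).round(1))
```

```text
tcp [509.6 318.6 161.8] xang -16.76 tilt 0.01 -> tool cm [-0.01  0.17  0.14]
[ 0.9  0.7 -3.4]
87 85 [-38.4 -38.3 -38.2]
102 119 [-38.4 -38.2 -38.1]
117 160 [-38.4 -38.3 -38.2]
132 147 [-38.4 -38.2 -38.1]
147 220 [-38.4 -38.2 -38.1]
162 237 [-38.4 -38.3 -38.1]
177 326 [-38.4 -38.2 -38.1]
192 435 [-38.4 -38.2 -38. ]
207 697 [-38.3 -37.3 -35.6]
```

Perfectly vertical and 1–2 mm above the turntable. I set it down, release and retreat.

Call:
{"method": "apply_moves", "body": {
  "commands": [
    [40, 0, 0.1, 0.1, 0],
    [40, 0, 0, 0.1, 0],
    [40, 0, 0, 0, 0],
    [100, 0, 0, 0, 0],
    [100, 0, 0, 0, 0],
    [100, 0, 0, 0, 0],
    [100, 0, 0, 0, 0],
    [100, 0, 0, 0, 0],
    [100, 0, 0, 0, 0]
  ],
  "force": 8
}}

```text
time_s: 51.4
tool_pos: [509.4, 317.6, 160.0]
eef_rot: [-0.0, 0.989, -0.146, 0.0]
wrist_force: [0.2, 0.5, -0.4]
grip_width: 91.8
```

Call:
{"method": "apply_moves", "body": {
  "commands": [
    [100, 0, 0, -2, 0],
    [100, 0, 0, -3, 0],
    [100, 0, 0, -4, 0],
    [100, 0, 0, -4, 0],
    [100, -4, 0, 0, 0],
    [100, -4, 0, 0, 0],
    [100, -4, 0, 0, 0],
    [100, -2, 0, 0, 0],
    [100, 0, 0, 0, 0]
  ]
}}

```text
time_s: 52.3
tool_pos: [371.8, 359.8, 290.4]
eef_rot: [-0.0, 0.99, -0.143, -0.0]
wrist_force: [0.1, 0.4, 1.0]
grip_width: 91.5
```

Run:
```python
from h import *
for n in ('top','scene'):
    c=cap(n); save(c,n+'_end.png'); P=cloud(c); m=(P[...,2]>192)&(P[...,2]<212)&(abs(P[...,0]-509)<70)&(abs(P[...,1]-317)<70)
    print(n,m.sum(),cv2.minAreaRect(P[m][:,:2].astype(np.float32)),np.median(P[m][:,2]))
    hsv=cv2.cvtColor(c['frame'],cv2.COLOR_RGB2HSV); g=(hsv[...,1]<80)&(abs(P[...,0]-494)<80)&(abs(P[...,1]+341)<110)&(P[...,2]>8)
    print('prints pts',g.sum(),np.nanmin(P[g],0).round(0),np.nanmax(P[g],0).round(0))
print(tool()[0],get_obs()['time_s'])
```

```text
top 172 ((509.6788330078125, 315.98931884765625), (77.7009048461914, 62.33928680419922), 73.02571868896484) 202.5913716847241
prints pts 429 [ 470. -421.    9.] [ 573. -233.   75.]
scene 327 ((510.4806213378906, 318.423095703125), (76.21755981445312, 63.72922134399414), 73.3406753540039) 201.49348833941667
prints pts 343 [ 472. -450.   11.] [ 574. -296.   70.]
[375.56471575 357.96341541 290.34242424] 52.4
```

View pics/scene_end.png

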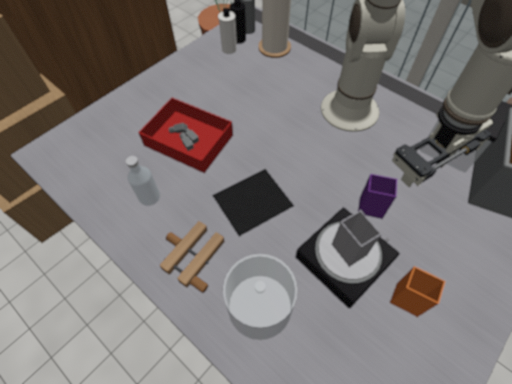

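View pics/top_end.png

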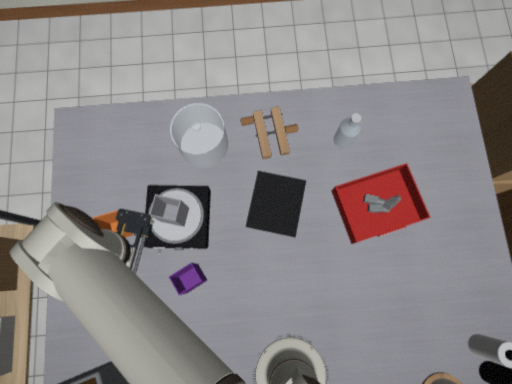

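The can stands at (510,317), within a few mm of the turntable centre at about (509,317). The prints lie in the bin at scene (185,135). The cover, clamp and bottle are in the same pixels as at the start, and the gripper is clear.

```bash
python3 -c "
from h import *
print(manip.job_done())"
```

```text
the job is handed in; nothing more can be done
None
```

I handed the job in at about 52 s of the 72 s allowed. The three prints are in the red bin and the empty can stands on the turntable. The hand-in gave no verdict, so whether every step counted is my own reading.

**What I did**
- **Laying it down:** I took the can off the turntable, laid it on the mat with the prints in it, and let go for about 0.5 s.
- **Tipping:** I took it by the foot end and carried it over the bin. Easing the grip let the mouth swing about 30° past level, and a short shake brought the prints out.
- **Putting it back:** I laid the can on the mat again, stood it up there, regripped it on its axis and set it on the turntable.

**Last checks**
- The can's rim centre measured (509.7, 316.0) mm in the top view and (510.5, 318.4) mm in the scene view, against a turntable centre of about (509, 317). It was vertical when I set it down.
- Three prints are visible in the bin, and the gripper is well clear of everything.
- The cover, clamp and bottle look unmoved in the pictures. I did not re-measure them.

**What went wrong or disagreed**
- On the first attempt to lay the can down, the pads slipped and it stayed about 11° short of flat. I stood it back up on the mat without dropping it and redid it with an off-centre grip.
- Standing it upright again also needed pressing the foot on the mat. It still leaned about 3° when last measured before I let go, and it settled to 0.1°.

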